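# Lay the baby's and the toddler's meal trays from the kitchen drawer

### The arm

A 6-joint arm with a two-finger parallel gripper is mounted at the origin on the work surface. World frame = base frame: x ahead of the robot, y to its left, z up, the work surface at z = 0. Lengths are in m, angles in rad, forces in N, time in s.
With the tool pointing down it reaches from about 0.3 to 0.875 m from the base axis. Payload 6.4 kg.
Tool frame: the origin (TCP) lies midway between the tips of the shut fingers; the grasp point (between the pads) lies 19 mm behind it (ctrl.pinch_z is the distance from the TCP to the grasp point, in m); z points along the fingers, y is the line along which they close (so a half turn about z gives the same grasp; the last joint's range is limited). The gripper opens to 85 mm and grips with 20 to 120 N. Pads are 22 mm wide; open, the fingers measure 114 mm over their backs; the gripper's body (76 mm by 85 mm) begins 54 mm behind the grasp point. The pads swing forward as they close: fully open they stand 13 mm farther back than shut.
Start: joints at [-1.35, 0.181, 1.607, -0, 1.354, -0.206], TCP at [0.238, -0.523, 0.231] pointing down, gripper open.
Joint ranges: [-2.99, 2.99], [-0.89, 2.07], [0.3, 2.58], [-1.14, 4.28], [0, 2.63], [-3.12, 3.12]. Speed limits (rad/s): [2.57, 2.57, 3.01, 3.14, 3.14, 3.14].

### API

Orientations are given as a unit quaternion [w, x, y, z].
In Python, from bench import ctrl gives the robot as it stands.
- The arm moves only by the tool apply_moves, never from a script. Its argument "moves" is a list of rows, each an object with "jaw": the opening, from 0 (shut) to 1 (fully open); "offset": the shift along the tool's x, y, z in mm, a list of three; "rot": the turn, a rotation vector about the tool's x, y, z in degrees, a list of three. In form: [{"jaw": jaw, "offset": [dx, dy, dz], "rot": [ax, ay, az]}, ...]. A call has exactly 5 rows; each row shifts and turns the commanded pose from where the row before left it, along the tool's axes as they then stand; what a row does not reach is not made up. A row lasts 1/8 s, in which the tool goes at most 62.5 mm and 10.7 degrees, less where a joint would pass 70% of its speed; a pose out of reach is approached as far as the arm can. A call is refused whole if a number of a shift passes 62.5 or a number of a turn 10.7, either way. A call with a gripper value outside its range is refused whole. The fingers move at their own pace and stop on an object; the grip force is fixed at half the most. Time passes only in rows, so rows that do not move let the fingers close, or fill a call up. It gives the time, the measured TCP pose, the force, the opening and the grip force at its end, in the units of the state.
- ctrl.get_obs(): the state, without advancing time (a new reading comes with each control period).
- ctrl.camera(name): name is "side" or "top"; returns (picture, depth): 420x560x3 uint8, red, green, blue; 420x560 float32, m along the optical axis (not along the pixel's ray), 0 where there is no reading.
- ctrl.camera_params(name): a dict with "K" (3x3 intrinsics, pixels), "dist" ([k1, k2, p1, p2, k3] as OpenCV has them; the pictures are not rectified), "cam_to_world" (4x4, takes a point from camera to world coordinates). Camera axes: x right, y down, z forward; pixel columns grow to the right and rows downward; lengths in m; the calibration is good to about 2 mm. A picture is of the moment at which its call begins. camera_params takes no time and is no camera call.
- ctrl.hand_in(): hands the job in; it is judged then, once.
Trained networks look in the newest picture that a camera, given by its name, has taken for a name from the list of things; names that differ only in an ending like _2 or _b are one class to them, and where a whole thing is asked for, a point or a joint stands for the part that bears it (a point fixed in the world has none). Each returns a list of dicts, best first, with "score" (0 to 1); they miss things now and then, are a little off and sometimes report something else, mostly with a low value. They report only what shows in the picture. A call takes as long as a camera call. They do not tell look-alikes from the thing itself.
- ctrl.outline_of(camera, target): "region" (420x560 bool, what is visible of it) and "position" ([column, row] in pixels, amid what is visible of it).
The state is a dict: "time_s": time; "q": joint angles; "dq": joint speeds; "joint_efforts": joint torques, N m; "eef_pos": TCP position; "eef_rot": TCP orientation; "wrist_force": force on the tool from outside, world axes, zero at the start; "torque": the same for the moment, N m; "opening": opening from 0.0 (shut) to 1.0 (fully open); "grasp_force": force on a finger pad.
Only numpy, scipy, OpenCV 4.12 (cv2) and the standard library are available. Lean on these libraries where they do the work, as an engineer would, in place of code of your own. Each camera call takes 0.05 s, during which the arm holds its last target. There are 200 camera calls.

### The job

Lay the children's two meal trays from the open drawer. On the baby's grey tray put the green suction bowl and the orange spoon; on the toddler's coral-pink tray put the purple suction bowl, the steel sippy cup and the yellow fork. Each bowl stands upright in its tray's big square well, the cup upright in the small square cup well, and the cutlery lies flat along the long slot; leave the stack of blue plates where it is.

Things in the scene. Friction and masses are not known exactly. Their poses are not given: they have to be found in the camera images.
- tray_baby: the baby's tray, light grey plastic with moulded wells; fixed, 210 (x) x 166 (y) mm. Origin: centre of underside, on the table; x roughly away from the robot. Well floors 4 mm, ribs and rim 9 mm above the table. Big well 118 x 118 mm, centre x -41, y +21. Cup well 78 x 78, centre x +61, y +1. Cutlery slot 200 along x, 36 wide, centre x 0, y -60. Dip pocket 78 x 36 at x +61, y +62 stays empty
- tray_toddler: the toddler's tray, coral-pink plastic with moulded wells; fixed, 210 (x) x 166 (y) mm. Origin: centre of underside, on the table; x roughly away from the robot. Well floors 4 mm, ribs and rim 9 mm above the table. Big well 118 x 118 mm, centre x -41, y +21. Cup well 78 x 78, centre x +61, y +1. Cutlery slot 200 along x, 36 wide, centre x 0, y -60. Dip pocket 78 x 36 at x +61, y +62 stays empty
- bowl_green: green silicone suction bowl, round, 48 mm high, about 0.14 kg, standing in the drawer's front half. Flat foot 100 mm across, 8 mm thick; wall 8 mm thick, outside diameter 88 mm low down, 100 mm at the rim. Pinch the wall at the rim from above, one finger inside. Does not stick. Origin: centre of underside; z up
- bowl_purple: purple silicone suction bowl, round, 48 mm high, about 0.14 kg, standing in the drawer's front half. Flat foot 100 mm across, 8 mm thick; wall 8 mm thick, outside diameter 88 mm low down, 100 mm at the rim. Pinch the wall at the rim from above, one finger inside. Does not stick. Origin: centre of underside; z up
- cup: stainless steel sippy cup, upright cylinder 62 mm in diameter: steel to 66 mm height, teal lid of the same diameter to 76 mm, small off-centre spout (12 x 24 mm) to 86 mm. 0.13 to 0.22 kg. Stands in the drawer's front half. Origin: centre of underside; z up; the spout lies 17 mm towards its x
- fork: yellow plastic toddler fork, 130 mm long, lying flat along a wide bay of the divider (either one), 30 g. Origin: underside, mid-length; x points to the head. Handle x -65 to +20 mm, 17 wide, 18 high; thin neck and head beyond, to x +65, 9 mm high at most. Balances near x -15
- spoon: orange plastic toddler spoon, 130 mm long, lying flat along a wide bay of the divider (either one), 30 g. Origin: underside, mid-length; x points to the head. Handle x -65 to +20 mm, 17 wide, 18 high; thin neck and head beyond, to x +65, 9 mm high at most. Balances near x -15
- divider: beech divider tray on runners across the drawer's back half; need not move (slides along y up to 20 mm, 4 N). 160 (x) x 216 (y) mm. Origin: centre of underside. Floor 3 mm thick, wall tops 18 mm above the underside. Bays along x, 150 mm long: two 80 mm wide at y -64 and +20 mm, one 40 mm wide at y +84 with a steel teaspoon
- drawer: open beech drawer, fixed. Origin: 12 mm above the table. Inner floor 10 mm above it, inside x -220 to +208, y -295 to +295 mm; side tops 70, front panel (robot side) top 80 mm above origin. Two bowls and the cup stand in front of the divider, any order, 15 mm or more apart. Worktop behind: from 800 mm ahead of the robot, top 105 mm above the table
- plates: stack of four nested blue plastic toddler plates in the front left of the drawer, 150 mm across and 43 mm high, to be left alone. Origin: centre of the underside
There are look-alikes about, which are no part of the job. There is more than one size of the fork; the one meant has the size given above. There is more than one size of the bowl_purple; the job needs the larger.

How it is judged:
By the outcome, as a careful person would: the job done as asked, in the order asked, and still so for the second after the job is handed in, with the robot touching nothing.
It also fails if it takes over 134 s, if anything falls off the work surface, if the arm or the gripper's body presses on something with over 40 N, if the wrist force passes 120 N, or if a joint passes its speed limit or range.

## Working session

There is one attempt and no reset: what is moved stays moved. The work goes in short steps, Python scripts to look and compute and a tool call to move; the robot and the scene stay as the last step left them, time stands still between calls to the robot, and variables do not carry over. Pictures are saved under pics/ and viewed, at most 14 in all, crops included, and the job is handed in when it is done.

Besides the shell and the picture viewer there is one more tool, called after "Request:" as name([rows], argument=value, ...), one row to a line, values as JSON. apply_moves: Moves the arm, as the interface text tells. Its arguments: {"type":"object","properties":{"moves":{"type":"array"}},"required":["moves"]}

```bash
mkdir -p pics; ls
cat > h.py <<'E'
import numpy as np, cv2
from bench import ctrl
def world(cam,uv,depth=None,z=None):
    p=ctrl.camera_params(cam);K=np.array(p["K"]);T=np.array(p["cam_to_world"])
    uv=np.asarray(uv,float).reshape(-1,1,2)
    n=cv2.undistortPoints(uv,K,np.array(p["dist"])).reshape(-1,2)
    r=np.c_[n,np.ones(len(n))]
    if z is None: c=r*np.asarray(depth).reshape(-1,1)
    else:
        d=r@T[:3,:3].T; s=(z-T[2,3])/d[:,2]; c=r*s[:,None]
    return c@T[:3,:3].T+T[:3,3]
def cloud(cam,depth,mask):
    v,u=np.nonzero(mask&(depth>0)); return world(cam,np.c_[u,v],depth[v,u])
def snap(cam,name=None):
    im,d=ctrl.camera(cam)
    if name: cv2.imwrite(f"pics/{name}.png",im[:,:,::-1])
    return im,d
E
python3 - <<'E'
from h import *
o=ctrl.get_obs();print(o["time_s"],o["eef_pos"],o["eef_rot"],ctrl.pinch_z)
for c in("top","side"):
    im,d=snap(c,c+"0");print(c,np.round(ctrl.camera_params(c)["cam_to_world"],3).tolist())
    np.save(c+"0.npy",d)
    for t in["tray_baby","tray_toddler","bowl_green","bowl_purple","cup","fork","spoon","divider","plates"]:
        for r in ctrl.outline_of(c,t):
            m=r["region"];P=cloud(c,d,m)
            print(c,t,round(r["score"],2),np.round(r["position"]),m.sum(),P.min(0).round(3) if len(P) else'',P.max(0).round(3)if len(P) else '',np.median(P,0).round(3))
print(ctrl.get_obs()["time_s"])
E
```

```text
pics
0.0 [ 0.23790278 -0.5228628   0.230377  ] [-8.89670993e-04  9.77319723e-01  2.11767249e-01 -2.03052180e-05] 0.0187
top [[-0.026, -0.988, 0.153, 0.269], [-1.0, 0.026, 0.0, 0.078], [-0.004, -0.153, -0.988, 1.208], [0.0, 0.0, 0.0, 1.0]]
top tray_baby 0.73 [215. 145.] 293 [0.585 0.256 0.041] [0.715 0.286 0.068] [0.65  0.267 0.058]
top tray_baby 0.58 [352. 196.] 4005 [ 0.392 -0.231 -0.007] [ 0.622 -0.041  0.015] [ 0.505 -0.138  0.004]
top tray_baby 0.25 [433. 192.] 3743 [ 0.39  -0.48  -0.005] [ 0.621 -0.286  0.016] [ 0.503 -0.382  0.004]
top tray_toddler 0.73 [434. 192.] 3630 [ 0.391 -0.478 -0.005] [ 0.618 -0.287  0.016] [ 0.503 -0.382  0.004]
top bowl_green 0.72 [272. 202.] 1033 [0.424 0.052 0.022] [0.52  0.151 0.077] [0.476 0.102 0.032]
top bowl_purple 0.88 [252. 266.] 560 [ 0.263  0.13  -0.004] [0.334 0.207 0.04 ] [0.298 0.169 0.008]
top bowl_purple 0.63 [223. 206.] 1056 [0.42  0.183 0.019] [0.528 0.279 0.076] [0.471 0.233 0.032]
top cup 0.87 [175. 205.] 531 [0.44  0.334 0.018] [0.517 0.416 0.111] [0.466 0.358 0.097]
top fork 0.68 [243. 147.] 235 [0.576 0.164 0.041] [0.698 0.19  0
[... 1374 characters left out ...]
8 0.395 0.11 ] [0.469 0.377 0.096]
side fork 0.68 [351. 304.] 228 [ 0.193  0.26  -0.002] [0.281 0.292 0.016] [0.236 0.281 0.009]
side fork 0.57 [190. 241.] 401 [0.578 0.155 0.041] [0.707 0.19  0.066] [0.633 0.179 0.057]
side fork 0.27 [176. 262.] 4650 [0.567 0.103 0.021] [0.747 0.351 0.064] [0.649 0.243 0.046]
side spoon 0.68 [173. 271.] 465 [0.587 0.244 0.042] [0.716 0.284 0.065] [0.645 0.27  0.057]
side divider 0.96 [177. 263.] 4736 [0.567 0.12  0.02 ] [0.749 0.351 0.064] [0.65  0.245 0.046]
side divider 0.17 [275. 123.] 1838 [ 0.393 -0.477 -0.003] [ 0.616 -0.284  0.014] [ 0.505 -0.378  0.004]
side plates 0.94 [221. 388.] 4677 [0.406 0.431 0.021] [0.566 0.574 0.068] [0.483 0.513 0.052]
1.0
```

Run:
```python
import cv2
a=cv2.imread("pics/top0.png")
b=cv2.resize(a[100:320,90:490],(800,440),interpolation=cv2.INTER_CUBIC);cv2.imwrite("pics/top0c.png",b)
a=cv2.imread("pics/side0.png")
b=cv2.resize(a[200:360,130:390],(780,480),interpolation=cv2.INTER_CUBIC);cv2.imwrite("pics/side0c.png",b)
```

```text
(no output)
```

View pics/top0c.png

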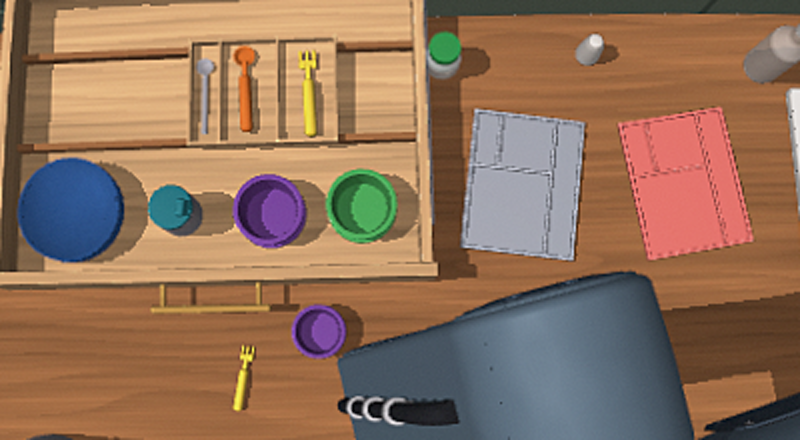

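View pics/side0c.png

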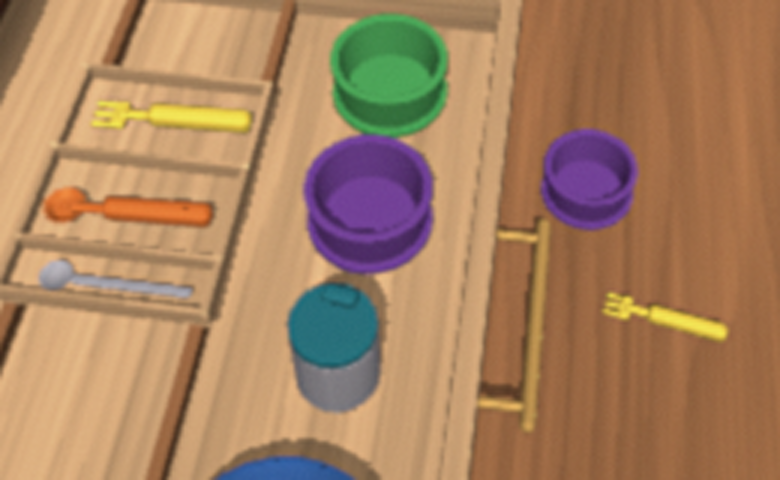

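In the 2x crop (offset 90,100), the green bowl is at top px (272,202). The cup is at (175,205), the spoon at (213,142) and the plates at (123,203).

Look-alikes:
- **Purple bowls:** (223,206) in the drawer is about 100 mm across, and (252,266) on the table is about 74 mm. The larger one, in the drawer, fits.
- **Forks:** (243,147) in the divider bay is about 128 mm long, and (212,291) on the table is about 86 mm. The divider one fits. Both enlarged crops confirm it.

```bash
cat > meas.py <<'E'
from h import *
from scipy.optimize import least_squares
def circ(P,r):
    f=lambda c:np.hypot(P[:,0]-c[0],P[:,1]-c[1])-r
    return least_squares(f,[*P[:,:2].mean(0)],loss='soft_l1',f_scale=.003).x
def rect(P):
    (c,s,a)=cv2.minAreaRect((P[:,:2]*1000).astype(np.float32)); return c,s,a
E
python3 - <<'E'
from meas import *
for c in("top","side"):
    im,d=snap(c)
    def get(t,i,near):
        for r in ctrl.outline_of(c,t):
            P=cloud(c,d,r["region"])
            if len(P) and np.hypot(*(np.median(P,0)[:2]-near))<.03:return r["region"],P
        print("none",c,t);return None,np.zeros((0,3))
    for t,n in(("tray_baby",(.505,-.138)),("tray_toddler",(.503,-.38))):
        m,P=get(t,0,n)
        if m is None: continue
        m=cv2.morphologyEx(m.astype(np.uint8),cv2.MORPH_OPEN,np.ones((5,5)))
        v,u=np.nonzero(m); W=world(c,np.c_[u,v],z=.008)
        print(c,t,rect(W))
    for t,n in(("bowl_green",(.475,.1)),("bowl_purple",(.471,.231))):
        m,P=get(t,0,n); Q=P[(P[:,2]>.064)&(P[:,2]<.08)]
        print(c,t,len(Q),circ(Q,.046),Q.min(0),Q.max(0),np.median(Q[:,2]))
    m,P=get("cup",0,(.468,.365)); Q=P[(P[:,2]>.09)&(P[:,2]<.102)]
    print(c,"cup",len(Q),cv2.minEnclosingCircle((Q[:,:2]*1000).astype(np.float32)),P[:,2].max())
    for t,n in(("spoon",(.65,.268)),("fork",(.632,.176))):
        m,P=get(t,0,n); 
        if m is None: continue
        v,u=np.nonzero(m); W=world(c,np.c_[u,v],z=.057); print(c,t,rect(W))
        H=P[(P[:,2]>.056)]; l=cv2.fitLine((H[:,:2]*1000).astype(np.float32),cv2.DIST_HUBER,0,.01,.01).ravel()
        print("  handle",H.min(0),H.max(0),np.median(H,0),np.degrees(np.arctan2(l[1],l[0])),np.percentile(P[:,2],[5,50,95]))
    m,P=get("divider",0,(.645,.24));print(c,"div",P.min(0),P.max(0))
E
```

```text
top tray_baby ((507.3718566894531, -138.13323974609375), (168.62599182128906, 212.44943237304688), 81.80143737792969)
top tray_toddler ((504.81475830078125, -382.8859558105469), (214.74440002441406, 172.1145782470703), 9.083364486694336)
top bowl_green 295 [0.47271568 0.10123472] [0.4235836  0.05250101 0.06403446] [0.5202296  0.15048392 0.07596418] 0.06884857360765984
top bowl_purple 303 [0.46893522 0.23171487] [0.42076188 0.18345073 0.06407606] [0.51831501 0.28218295 0.0752482 ] 0.06874454519057971
top cup 338 ((471.55731201171875, 362.6997375488281), 31.67317771911621) 0.11147458810523347
top spoon ((649.306640625, 270.2527160644531), (127.7837905883789, 29.403820037841797), 0.31274306774139404)
  handle [0.58535265 0.25749943 0.05601144] [0.71316509 0.28231603 0.06803126] [0.62883575 0.26619352 0.0612544 ] 3.7885935 [0.04686652 0.05837926 0.06508937]
top fork ((637.3561401367188, 176.1586151123047), (127.01025390625, 23.76491928100586), 0.8523077964782715)
  handle [0.57595339 0.16360559 0.0560206 ] [0.68526087 0.18311059 0.06636657] [0.6170875  0.17410589 0.0609318 ] 2.5277283 [0
[... 374 characters left out ...]
9 0.10341707] [0.426099   0.05312307 0.06411346] [0.52318074 0.15294509 0.07423229] 0.06900451154900178
side bowl_purple 436 [0.47088916 0.23364158] [0.42240397 0.18243938 0.06401774] [0.52017133 0.28219921 0.07335474] 0.06920593769554767
side cup 614 ((472.43499755859375, 363.63397216796875), 31.505910873413086) 0.10951837126595965
side spoon ((650.4337158203125, 266.4360046386719), (129.13821411132812, 30.330881118774414), 4.467884540557861)
  handle [0.58662856 0.25671935 0.0560352 ] [0.6960549  0.27665988 0.06706278] [0.62905951 0.26867701 0.06136517] 2.1760068 [0.04808116 0.0569532  0.0638248 ]
none side fork
side div [0.56736359 0.13171429 0.01862298] [0.74862678 0.35147669 0.06380103]
```

```bash
cat > plan.py <<'E'
# usage: plan.py "x y z yaw jaw n" ... (world mm/deg); prints whole-mm rows per call of 5
import sys,numpy as np
from scipy.spatial.transform import Rotation as R
from h import ctrl
o=ctrl.get_obs();p=np.array(o["eef_pos"])*1000;w,x,y,z=o["eef_rot"];r=R.from_quat([x,y,z,w])
a=r.as_matrix()[:,0];yaw=np.degrees(np.arctan2(a[1],a[0]))
print("t",round(o["time_s"],2),p.round(1),"yaw",round(yaw,1),"open",round(o["opening"],2),"grip",round(o["grasp_force"],1),"tilt",np.round(r.as_matrix()[:2,2],3))
rows=[];first=True
for s in sys.argv[1:]:
    X,Y,Z,W,j,n=map(float,s.split());n=int(n);s0=p.copy();y0=yaw;T=np.array([X,Y,Z])
    for k in range(1,n+1):
        c,sn=np.cos(np.radians(yaw)),np.sin(np.radians(yaw))
        M=np.array([[c,sn,0],[sn,-c,0],[0,0,-1]])
        d=np.round(M.T@(s0+(T-s0)*k/n-p)).astype(int);da=round(y0+(W-y0)*k/n-yaw,0 if k<n else 1)
        rows.append((j,d.tolist(),-da));p=p+M@d;yaw+=da
        assert abs(d).max()<=62 and abs(da)<=10.7,(d,da)
for i,q in enumerate(rows):
    if i%5==0:print()
    print("jaw %g off %s rz %g"%q)
E
python3 plan.py "520 103 170 90 0.4 15" "520 103 100 90 0.4 2" "520 103 45 90 0.4 3"
```

```text
t 1.9 [ 238.  -523.4  231.3] yaw 24.5 open 1.0 grip 0.0 tilt [-0.  0.]

jaw 0.4 off [34, -30, 4] rz -4
jaw 0.4 off [37, -28, 4] rz -5
jaw 0.4 off [39, -24, 4] rz -4
jaw 0.4 off [40, -22, 4] rz -4
jaw 0.4 off [42, -19, 4] rz -5

jaw 0.4 off [43, -15, 5] rz -4
jaw 0.4 off [44, -12, 4] rz -5
jaw 0.4 off [45, -9, 4] rz -4
jaw 0.4 off [46, -5, 4] rz -4
jaw 0.4 off [45, -1, 4] rz -5

jaw 0.4 off [46, 2, 4] rz -4
jaw 0.4 off [46, 5, 4] rz -4
jaw 0.4 off [45, 9, 4] rz -5
jaw 0.4 off [44, 12, 4] rz -4
jaw 0.4 off [43, 15, 4] rz -4.5

jaw 0.4 off [0, 0, 35] rz -0
jaw 0.4 off [0, 0, 35] rz -0
jaw 0.4 off [0, 0, 18] rz -0
jaw 0.4 off [0, 0, 19] rz -0
jaw 0.4 off [0, 0, 18] rz -0
```

Request:
apply_moves([
  {"jaw":0.4,"offset":[34,-30,4],"rot":[0,0,-4]},
  {"jaw":0.4,"offset":[37,-28,4],"rot":[0,0,-5]},
  {"jaw":0.4,"offset":[39,-24,4],"rot":[0,0,-4]},
  {"jaw":0.4,"offset":[40,-22,4],"rot":[0,0,-4]},
  {"jaw":0.4,"offset":[42,-19,4],"rot":[0,0,-5]},
])

```text
time_s: 2.52
eef_pos: [0.3328, -0.3132, 0.2113]
eef_rot: [0.0, 0.918, 0.395, 0.0]
wrist_force: [0.2, 0.2, 0.4]
opening: 0.4
grasp_force: 0.0
```

Request:
apply_moves([
  {"jaw":0.4,"offset":[43,-15,5],"rot":[0,0,-4]},
  {"jaw":0.4,"offset":[44,-12,4],"rot":[0,0,-5]},
  {"jaw":0.4,"offset":[45,-9,4],"rot":[0,0,-4]},
  {"jaw":0.4,"offset":[46,-5,4],"rot":[0,0,-4]},
  {"jaw":0.4,"offset":[45,-1,4],"rot":[0,0,-5]},
])

```text
time_s: 3.15
eef_pos: [0.4268, -0.1049, 0.1905]
eef_rot: [0.0, 0.826, 0.564, 0.0]
wrist_force: [0.3, -0.8, 1.0]
opening: 0.401
grasp_force: 0.0
```

Request:
apply_moves([
  {"jaw":0.4,"offset":[46,2,4],"rot":[0,0,-4]},
  {"jaw":0.4,"offset":[46,5,4],"rot":[0,0,-4]},
  {"jaw":0.4,"offset":[45,9,4],"rot":[0,0,-5]},
  {"jaw":0.4,"offset":[44,12,4],"rot":[0,0,-4]},
  {"jaw":0.4,"offset":[43,15,4],"rot":[0,0,-4.5]},
])

```text
time_s: 3.78
eef_pos: [0.5203, 0.1046, 0.1704]
eef_rot: [0.0, 0.706, 0.708, 0.0]
wrist_force: [0.7, -0.6, 0.5]
opening: 0.399
grasp_force: 0.0
```

Request:
apply_moves([
  {"jaw":0.4,"offset":[1,0,35],"rot":[0,0,0]},
  {"jaw":0.4,"offset":[0,0,35],"rot":[0,0,0]},
  {"jaw":0.4,"offset":[0,0,25],"rot":[0,0,0]},
  {"jaw":0.4,"offset":[0,0,20],"rot":[0,0,0]},
  {"jaw":0.4,"offset":[0,0,10],"rot":[0,0,0]},
])

```text
time_s: 4.4
eef_pos: [0.5191, 0.1041, 0.0442]
eef_rot: [-0.001, 0.707, 0.707, -0.001]
wrist_force: [-0.3, 0.1, -0.1]
opening: 0.398
grasp_force: 0.0
```

Request:
apply_moves([
  {"jaw":0.0,"offset":[0,0,0],"rot":[0,0,0]},
  {"jaw":0.0,"offset":[0,0,0],"rot":[0,0,0]},
  {"jaw":0.0,"offset":[0,0,0],"rot":[0,0,0]},
  {"jaw":0.0,"offset":[0,0,0],"rot":[0,0,0]},
  {"jaw":0.0,"offset":[0,0,0],"rot":[0,0,0]},
])

```text
time_s: 5.03
eef_pos: [0.5195, 0.1034, 0.0469]
eef_rot: [0.0, 0.707, 0.707, -0.001]
wrist_force: [-4.5, -3.4, 7.0]
opening: 0.125
grasp_force: 54.9
```

```bash
python3 plan.py "520 103 165 90 0 3" "516 -111 130 90 0 7" "516 -111 50 90 0 3" "516 -111 30 90 0 2"
```

```text
t 5.03 [519.5 103.4  46.9] yaw 90.0 open 0.13 grip 54.9 tilt [-0.001 -0.002]

jaw 0 off [0, 0, -39] rz 0
jaw 0 off [0, 0, -40] rz 0
jaw 0 off [0, 0, -39] rz 0
jaw 0 off [-31, -1, 5] rz 0
jaw 0 off [-30, 0, 5] rz 0

jaw 0 off [-31, -1, 5] rz 0
jaw 0 off [-31, 0, 5] rz 0
jaw 0 off [-30, -1, 5] rz 0
jaw 0 off [-31, 0, 5] rz 0
jaw 0 off [-30, -1, 5] rz 0

jaw 0 off [0, 0, 27] rz 0
jaw 0 off [0, 0, 26] rz 0
jaw 0 off [0, 0, 27] rz 0
jaw 0 off [0, 0, 10] rz 0
jaw 0 off [0, 0, 10] rz 0
```

Request:
apply_moves([
  {"jaw":0.0,"offset":[0,0,-15],"rot":[0,0,0]},
  {"jaw":0.0,"offset":[0,0,-25],"rot":[0,0,0]},
  {"jaw":0.0,"offset":[0,0,-30],"rot":[0,0,0]},
  {"jaw":0.0,"offset":[0,0,-30],"rot":[0,0,0]},
  {"jaw":0.0,"offset":[0,0,-20],"rot":[0,0,0]},
])

```text
time_s: 5.65
eef_pos: [0.521, 0.1044, 0.1684]
eef_rot: [0.001, 0.707, 0.707, 0.002]
wrist_force: [-0.4, -0.2, -1.2]
opening: 0.106
grasp_force: 59.7
```

Run:
```python
from meas import *
im,d=snap("side","s1")
for r in ctrl.outline_of("side","bowl_green")[:1]:
    P=cloud("side",d,r["region"]);print(r["score"],P.min(0),P.max(0))
    z=np.percentile(P[:,2],97);Q=P[P[:,2]>z-.006];print(circ(Q,.046),z,ctrl.get_obs()["eef_pos"])
```

```text
0.94 [0.42822757 0.03071725 0.02024021] [0.54591091 0.15623896 0.20401026]
[0.47575053 0.10692173] 0.19090134755789356 [0.52217831 0.10435067 0.16926668]
```

View pics/s1.png

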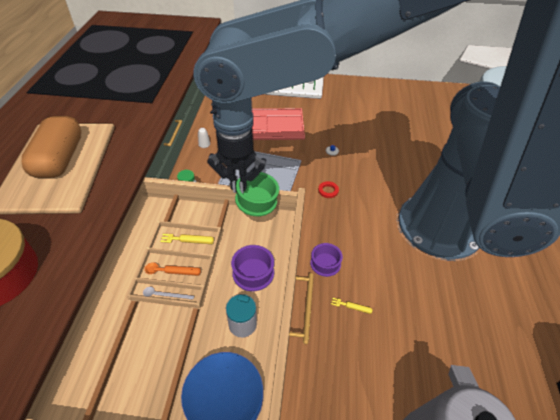

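The side picture shows the green bowl held level at about (258,192), clear of the drawer. Next I carry it to the baby tray.

Request:
apply_moves([
  {"jaw":0.0,"offset":[-25,0,2],"rot":[0,0,0]},
  {"jaw":0.0,"offset":[-45,-1,2],"rot":[0,0,0]},
  {"jaw":0.0,"offset":[-45,-2,3],"rot":[0,0,0]},
  {"jaw":0.0,"offset":[-45,-2,8],"rot":[0,0,0]},
  {"jaw":0.0,"offset":[-35,0,20],"rot":[0,0,0]},
])

```text
time_s: 6.38
eef_pos: [0.5151, -0.0928, 0.1306]
eef_rot: [0.001, 0.708, 0.706, 0.001]
wrist_force: [-0.3, -0.0, -1.7]
opening: 0.104
grasp_force: 59.7
```

Request:
apply_moves([
  {"jaw":0.0,"offset":[-20,0,35],"rot":[0,0,0]},
  {"jaw":0.0,"offset":[0,0,30],"rot":[0,0,0]},
  {"jaw":0.0,"offset":[0,0,20],"rot":[0,0,0]},
  {"jaw":0.0,"offset":[0,0,10],"rot":[0,0,0]},
  {"jaw":0.0,"offset":[0,0,0],"rot":[0,0,0]},
])

```text
time_s: 7.0
eef_pos: [0.5142, -0.1106, 0.0354]
eef_rot: [-0.001, 0.707, 0.707, -0.0]
wrist_force: [-3.8, 1.8, 6.0]
opening: 0.109
grasp_force: 65.6
```

Run:
```python
from meas import *
im,d=snap("side","s2")
cv2.imwrite("pics/s2c.png",cv2.resize(im[90:240,170:370,::-1],(800,600),interpolation=cv2.INTER_CUBIC))
for r in ctrl.outline_of("side","bowl_green")[:1]:
    P=cloud("side",d,r["region"]);print(r["score"],P.min(0),P.max(0))
    z=np.percentile(P[:,2],95);Q=P[P[:,2]>z-.008];print(circ(Q,.046),z,ctrl.get_obs()["eef_pos"],ctrl.get_obs()["wrist_force"])
    A=np.c_[Q[:,:2],np.ones(len(Q))];print(np.linalg.lstsq(A,Q[:,2],rcond=None)[0])
```

```text
0.91 [ 0.42116258 -0.15852326  0.00144584] [0.51861274 0.00828518 0.09032344]
[ 0.46994541 -0.10694611] 0.055514479687019565 [ 0.51406127 -0.11059281  0.03571122] [-3.51764352  1.06040351  4.80935099]
[0.04171132 0.05269511 0.03990911]
```

View pics/s2c.png

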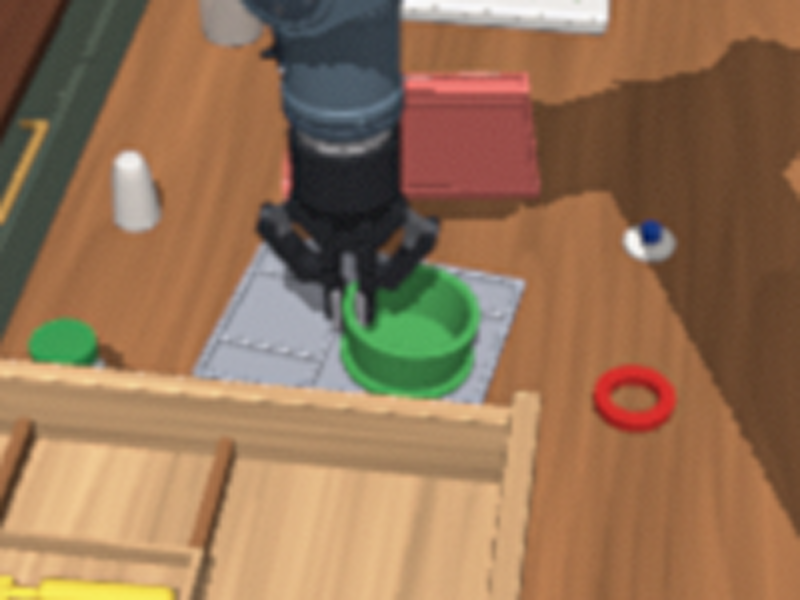

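The green bowl stands within the grey tray's big well (crop 410,330), with its centre about 4 mm off. I release it and go to the spoon.

Request:
apply_moves([
  {"jaw":0.0,"offset":[-2,0,2],"rot":[0,0,0]},
  {"jaw":0.35,"offset":[0,0,0],"rot":[0,0,0]},
  {"jaw":0.35,"offset":[0,0,0],"rot":[0,0,0]},
  {"jaw":0.35,"offset":[0,0,-10],"rot":[0,0,0]},
  {"jaw":0.35,"offset":[0,0,-50],"rot":[0,0,0]},
])

```text
time_s: 7.72
eef_pos: [0.5122, -0.1119, 0.0916]
eef_rot: [-0.003, 0.707, 0.707, -0.001]
wrist_force: [0.3, 0.6, 0.6]
opening: 0.35
grasp_force: 0.0
```

```bash
python3 plan.py "525 -105 150 90 0.38 1" "635 266 130 3 0.38 11"  "635 266 75 3 0.38 2" "635 266 55 3 0.38 1"
```

```text
t 7.72 [ 512.2 -111.9   91.6] yaw 89.9 open 0.35 grip 0.0 tilt [-0.006  0.003]

jaw 0.38 off [7, 13, -58] rz -0.1
jaw 0.38 off [34, 10, 2] rz 8
jaw 0.38 off [34, 5, 2] rz 8
jaw 0.38 off [36, 1, 1] rz 8
jaw 0.38 off [34, -5, 2] rz 8

jaw 0.38 off [34, -9, 2] rz 8
jaw 0.38 off [33, -14, 2] rz 7
jaw 0.38 off [30, -18, 1] rz 8
jaw 0.38 off [27, -22, 2] rz 8
jaw 0.38 off [25, -26, 2] rz 8

jaw 0.38 off [20, -28, 2] rz 8
jaw 0.38 off [16, -31, 2] rz 8
jaw 0.38 off [0, 0, 27] rz 0
jaw 0.38 off [0, 0, 28] rz 0
jaw 0.38 off [0, 0, 20] rz 0
```

Request:
apply_moves([
  {"jaw":0.38,"offset":[7,13,-58],"rot":[0,0,0]},
  {"jaw":0.38,"offset":[34,10,2],"rot":[0,0,8]},
  {"jaw":0.38,"offset":[34,5,2],"rot":[0,0,8]},
  {"jaw":0.38,"offset":[36,1,1],"rot":[0,0,8]},
  {"jaw":0.38,"offset":[34,-5,2],"rot":[0,0,8]},
])

```text
time_s: 8.35
eef_pos: [0.5681, 0.0296, 0.1453]
eef_rot: [0.0, 0.876, 0.482, 0.001]
wrist_force: [0.3, -0.5, -1.4]
opening: 0.38
grasp_force: 0.0
```

Request:
apply_moves([
  {"jaw":0.38,"offset":[34,-9,2],"rot":[0,0,8]},
  {"jaw":0.38,"offset":[33,-14,2],"rot":[0,0,7]},
  {"jaw":0.38,"offset":[30,-18,1],"rot":[0,0,8]},
  {"jaw":0.38,"offset":[27,-22,2],"rot":[0,0,8]},
  {"jaw":0.38,"offset":[25,-26,2],"rot":[0,0,8]},
])

```text
time_s: 8.98
eef_pos: [0.6186, 0.1991, 0.1361]
eef_rot: [0.0, 0.987, 0.162, 0.0]
wrist_force: [0.1, -0.2, 0.2]
opening: 0.377
grasp_force: 0.0
```

Request:
apply_moves([
  {"jaw":0.38,"offset":[20,-28,2],"rot":[0,0,8]},
  {"jaw":0.38,"offset":[16,-31,2],"rot":[0,0,8]},
  {"jaw":0.38,"offset":[0,0,20],"rot":[0,0,0]},
  {"jaw":0.38,"offset":[0,0,5],"rot":[0,0,0]},
  {"jaw":0.38,"offset":[0,0,0],"rot":[0,0,0]},
])

```text
time_s: 9.6
eef_pos: [0.637, 0.2632, 0.1054]
eef_rot: [0.0, 1.0, 0.026, -0.001]
wrist_force: [1.1, -0.9, -0.1]
opening: 0.379
grasp_force: 0.0
```

```bash
python3 plan.py "635 267 75 3 0.38 2" "635 267 55 3 0.38 2"
```

```text
t 9.6 [637.  263.2 105.4] yaw 2.9 open 0.38 grip 0.0 tilt [-0.002 -0.001]

jaw 0.38 off [-1, -2, 15] rz -0
jaw 0.38 off [-1, -2, 15] rz -0.1
jaw 0.38 off [0, 0, 10] rz 0
jaw 0.38 off [0, 0, 10] rz 0
```

Request:
apply_moves([
  {"jaw":0.38,"offset":[-1,-2,15],"rot":[0,0,0]},
  {"jaw":0.38,"offset":[-1,-2,15],"rot":[0,0,0]},
  {"jaw":0.38,"offset":[0,0,10],"rot":[0,0,0]},
  {"jaw":0.38,"offset":[0,0,10],"rot":[0,0,0]},
  {"jaw":0.0,"offset":[0,0,0],"rot":[0,0,0]},
])

```text
time_s: 10.22
eef_pos: [0.6348, 0.268, 0.0549]
eef_rot: [0.0, 1.0, 0.026, -0.001]
wrist_force: [-0.2, -0.1, -0.8]
opening: 0.188
grasp_force: 35.2
```

Request:
apply_moves([
  {"jaw":0.0,"offset":[0,0,0],"rot":[0,0,0]},
  {"jaw":0.0,"offset":[0,0,0],"rot":[0,0,0]},
  {"jaw":0.0,"offset":[0,0,-20],"rot":[0,0,0]},
  {"jaw":0.0,"offset":[0,0,-30],"rot":[0,0,0]},
  {"jaw":0.0,"offset":[0,0,-30],"rot":[0,0,0]},
])

```text
time_s: 10.85
eef_pos: [0.6361, 0.2685, 0.1391]
eef_rot: [-0.0, 1.0, 0.026, 0.001]
wrist_force: [0.5, 0.6, 0.1]
opening: 0.174
grasp_force: 60.5
```

```bash
python3 plan.py "570 33 140 3 0 5" "485 -195 120 -8 0 5" "485 -195 25 -8 0 3" "485 -195 15 -8 0 2"
python3 - <<'E'
from meas import *
im,d=snap("side")
for r in ctrl.outline_of("side","spoon")[:1]:
    P=cloud("side",d,r["region"]);print(r["score"],r["position"],P.min(0),P.max(0),rect(P))
E
```

```text
t 10.85 [636.1 268.5 139.1] yaw 3.0 open 0.17 grip 60.5 tilt [0.002 0.   ]

jaw 0 off [-16, 46, 0] rz -0
jaw 0 off [-15, 47, 0] rz -0
jaw 0 off [-16, 46, -1] rz -0
jaw 0 off [-15, 46, 0] rz -0
jaw 0 off [-16, 47, 0] rz -0

jaw 0 off [-19, 45, 4] rz 2
jaw 0 off [-18, 45, 4] rz 2
jaw 0 off [-16, 46, 4] rz 3
jaw 0 off [-14, 46, 4] rz 2
jaw 0 off [-12, 47, 4] rz 2

jaw 0 off [0, 0, 32] rz -0
jaw 0 off [0, 0, 31] rz -0
jaw 0 off [0, 0, 32] rz -0
jaw 0 off [0, 0, 5] rz -0
jaw 0 off [0, 0, 5] rz -0
0.61 [161.1, 251.0] [0.58827338 0.22318861 0.05642384] [0.72426427 0.33436884 0.23391422] ((666.7550048828125, 283.6067810058594), (84.28398895263672, 143.96832275390625), 73.93314361572266)
```

Request:
apply_moves([
  {"jaw":0.0,"offset":[-16,46,0],"rot":[0,0,0]},
  {"jaw":0.0,"offset":[-15,47,0],"rot":[0,0,0]},
  {"jaw":0.0,"offset":[-16,46,-1],"rot":[0,0,0]},
  {"jaw":0.0,"offset":[-15,46,0],"rot":[0,0,0]},
  {"jaw":0.0,"offset":[-16,47,0],"rot":[0,0,0]},
])

```text
time_s: 11.58
eef_pos: [0.5691, 0.0312, 0.1377]
eef_rot: [0.0, 1.0, 0.026, 0.0]
wrist_force: [0.7, -0.5, 0.6]
opening: 0.172
grasp_force: 60.5
```

Request:
apply_moves([
  {"jaw":0.0,"offset":[-19,45,4],"rot":[0,0,2]},
  {"jaw":0.0,"offset":[-18,45,4],"rot":[0,0,2]},
  {"jaw":0.0,"offset":[-16,46,4],"rot":[0,0,3]},
  {"jaw":0.0,"offset":[-14,46,4],"rot":[0,0,2]},
  {"jaw":0.0,"offset":[-12,47,4],"rot":[0,0,2]},
])

```text
time_s: 12.2
eef_pos: [0.4841, -0.1961, 0.1176]
eef_rot: [0.0, 0.997, -0.071, 0.0]
wrist_force: [0.1, 0.3, -0.9]
opening: 0.177
grasp_force: 60.5
```

Request:
apply_moves([
  {"jaw":0.0,"offset":[0,0,30],"rot":[0,0,0]},
  {"jaw":0.0,"offset":[0,0,30],"rot":[0,0,0]},
  {"jaw":0.0,"offset":[0,0,0],"rot":[0,0,0]},
  {"jaw":0.0,"offset":[0,0,0],"rot":[0,0,0]},
  {"jaw":0.0,"offset":[0,0,0],"rot":[0,0,0]},
])

```text
time_s: 12.82
eef_pos: [0.4859, -0.1952, 0.0589]
eef_rot: [0.001, 0.998, -0.07, 0.001]
wrist_force: [-0.7, 0.5, 0.2]
opening: 0.176
grasp_force: 60.5
```

```bash
python3 plan.py "485 -195 25 -8 0 3" "485 -195 14 -8 0 2"
python3 - <<'E'
from meas import *
im,d=snap("top","t3")
cv2.imwrite("pics/t3c.png",cv2.resize(im[140:250,290:430,::-1],(762,600),interpolation=cv2.INTER_CUBIC))
E
```

```text
t 12.82 [ 485.9 -195.2   58.9] yaw -8.0 open 0.18 grip 60.5 tilt [ 0.002 -0.002]

jaw 0 off [0, 0, 11] rz -0
jaw 0 off [-1, 0, 12] rz -0
jaw 0 off [0, 0, 11] rz -0
jaw 0 off [0, 0, 5] rz -0
jaw 0 off [0, 0, 6] rz -0
```

View pics/t3c.png

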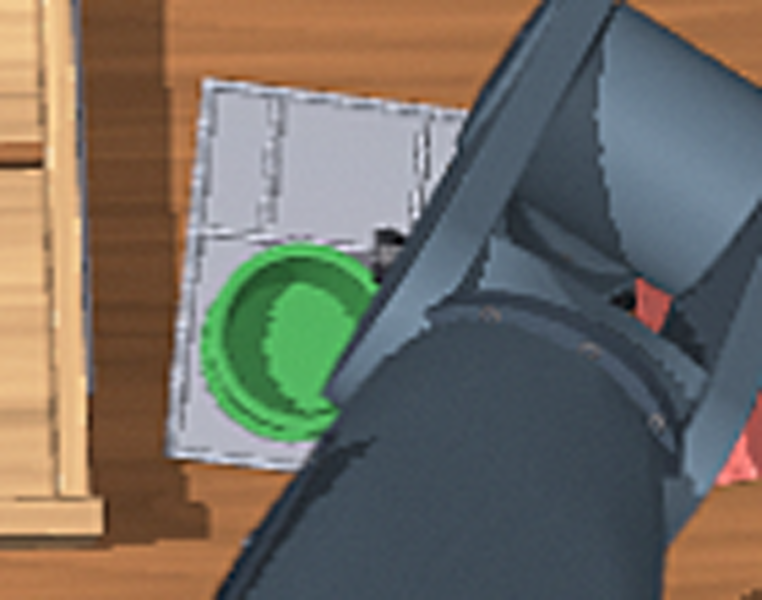

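The green bowl sits inside the big well at about (300,340). The arm hides the slot, so I lower the spoon on the numbers.

Request:
apply_moves([
  {"jaw":0.0,"offset":[0,0,20],"rot":[0,0,0]},
  {"jaw":0.0,"offset":[-1,0,15],"rot":[0,0,0]},
  {"jaw":0.0,"offset":[0,0,9],"rot":[0,0,0]},
  {"jaw":0.0,"offset":[0,0,0],"rot":[0,0,0]},
  {"jaw":0.0,"offset":[0,0,0],"rot":[0,0,0]},
])

```text
time_s: 13.5
eef_pos: [0.4839, -0.1946, 0.0139]
eef_rot: [-0.0, 0.998, -0.07, -0.0]
wrist_force: [-2.0, 1.4, 5.5]
opening: 0.175
grasp_force: 61.3
```

Request:
apply_moves([
  {"jaw":0.32,"offset":[0,0,0],"rot":[0,0,0]},
  {"jaw":0.32,"offset":[0,0,0],"rot":[0,0,0]},
  {"jaw":0.32,"offset":[0,0,-15],"rot":[0,0,0]},
  {"jaw":0.32,"offset":[0,0,-55],"rot":[0,0,0]},
  {"jaw":0.32,"offset":[0,0,-60],"rot":[0,0,0]},
])

```text
time_s: 14.12
eef_pos: [0.4832, -0.1942, 0.1449]
eef_rot: [-0.0, 0.998, -0.07, -0.001]
wrist_force: [0.6, -0.2, 0.1]
opening: 0.316
grasp_force: 0.0
```

```bash
python3 plan.py "516 233 165 90 0.4 15"
```

```text
t 14.12 [ 483.2 -194.2  144.9] yaw -8.1 open 0.32 grip 0.0 tilt [-0.001  0.001]

jaw 0.4 off [-2, -29, -1] rz -7
jaw 0.4 off [2, -28, -2] rz -6
jaw 0.4 off [4, -28, -1] rz -7
jaw 0.4 off [8, -28, -1] rz -6
jaw 0.4 off [11, -26, -2] rz -7

jaw 0.4 off [14, -25, -1] rz -6
jaw 0.4 off [17, -23, -1] rz -7
jaw 0.4 off [19, -21, -2] rz -6
jaw 0.4 off [21, -19, -1] rz -7
jaw 0.4 off [24, -16, -1] rz -6

jaw 0.4 off [25, -14, -2] rz -7
jaw 0.4 off [27, -11, -1] rz -6
jaw 0.4 off [27, -7, -1] rz -7
jaw 0.4 off [28, -5, -2] rz -7
jaw 0.4 off [29, -1, -1] rz -6.1
```

Request:
apply_moves([
  {"jaw":0.4,"offset":[-2,-29,-1],"rot":[0,0,-7]},
  {"jaw":0.4,"offset":[2,-28,-2],"rot":[0,0,-6]},
  {"jaw":0.4,"offset":[4,-28,-1],"rot":[0,0,-7]},
  {"jaw":0.4,"offset":[8,-28,-1],"rot":[0,0,-6]},
  {"jaw":0.4,"offset":[11,-26,-2],"rot":[0,0,-7]},
])

```text
time_s: 14.75
eef_pos: [0.4945, -0.0513, 0.1514]
eef_rot: [0.0, 0.976, 0.218, 0.0]
wrist_force: [-0.3, 0.8, 1.1]
opening: 0.401
grasp_force: 0.0
```

Request:
apply_moves([
  {"jaw":0.4,"offset":[14,-25,-1],"rot":[0,0,-6]},
  {"jaw":0.4,"offset":[17,-23,-1],"rot":[0,0,-7]},
  {"jaw":0.4,"offset":[19,-21,-2],"rot":[0,0,-6]},
  {"jaw":0.4,"offset":[21,-19,-1],"rot":[0,0,-7]},
  {"jaw":0.4,"offset":[24,-16,-1],"rot":[0,0,-6]},
])

```text
time_s: 15.38
eef_pos: [0.5062, 0.091, 0.1575]
eef_rot: [0.0, 0.878, 0.478, 0.001]
wrist_force: [0.7, 0.1, 0.0]
opening: 0.401
grasp_force: 0.0
```

Request:
apply_moves([
  {"jaw":0.4,"offset":[25,-14,-2],"rot":[0,0,-7]},
  {"jaw":0.4,"offset":[27,-11,-1],"rot":[0,0,-6]},
  {"jaw":0.4,"offset":[27,-7,-1],"rot":[0,0,-7]},
  {"jaw":0.4,"offset":[28,-5,-2],"rot":[0,0,-7]},
  {"jaw":0.4,"offset":[29,-1,-1],"rot":[0,0,-6]},
])

```text
time_s: 16.0
eef_pos: [0.5163, 0.2339, 0.1646]
eef_rot: [0.0, 0.706, 0.708, 0.001]
wrist_force: [-0.2, -0.2, 0.2]
opening: 0.398
grasp_force: 0.0
```

```bash
python3 plan.py "517 233 100 90 0.4 2" "517 233 45 90 0.4 3"
python3 - <<'E'
from meas import *
im,d=snap("top","t4")
a=cv2.resize(im[140:250,290:430,::-1],(560,440),interpolation=cv2.INTER_CUBIC)
im,d=snap("side")
b=cv2.resize(im[130:240,190:270,::-1],(240,330),interpolation=cv2.INTER_CUBIC)
c=np.zeros((440,800,3),np.uint8);c[:,:560]=a;c[:330,560:]=b;cv2.imwrite("pics/t4c.png",c)
E
```

```text
t 16.0 [516.3 233.9 164.6] yaw 90.2 open 0.4 grip 0.0 tilt [0.001 0.   ]

jaw 0.4 off [0, 0, 32] rz 0
jaw 0.4 off [-1, 1, 33] rz 0.2
jaw 0.4 off [0, 0, 18] rz -0
jaw 0.4 off [0, 0, 18] rz -0
jaw 0.4 off [0, 0, 19] rz -0
```

View pics/t4c.png

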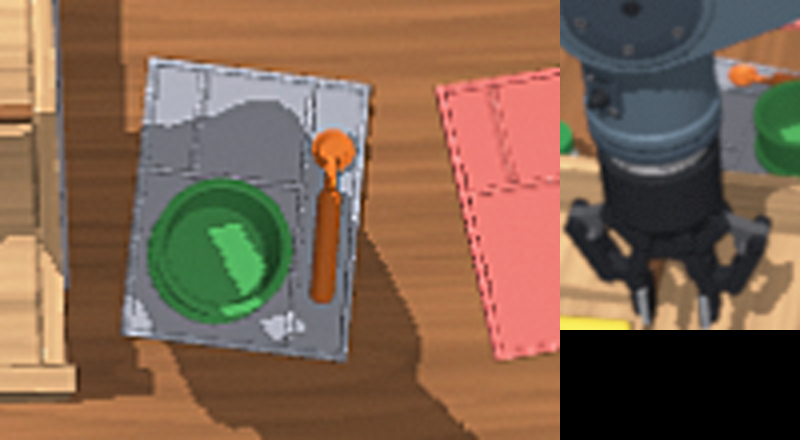

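The spoon lies flat in the slot (325,215) and the green bowl is in its well (220,250). Now the large purple bowl.

Request:
apply_moves([
  {"jaw":0.4,"offset":[-1,0,35],"rot":[0,0,0]},
  {"jaw":0.4,"offset":[0,0,35],"rot":[0,0,0]},
  {"jaw":0.4,"offset":[0,0,25],"rot":[0,0,0]},
  {"jaw":0.4,"offset":[0,0,15],"rot":[0,0,0]},
  {"jaw":0.4,"offset":[0,0,8],"rot":[0,0,0]},
])

```text
time_s: 16.73
eef_pos: [0.5161, 0.2315, 0.0451]
eef_rot: [-0.0, 0.708, 0.707, -0.0]
wrist_force: [0.2, -0.4, 0.7]
opening: 0.399
grasp_force: 0.0
```

Request:
apply_moves([
  {"jaw":0.0,"offset":[0,0,0],"rot":[0,0,0]},
  {"jaw":0.0,"offset":[0,0,0],"rot":[0,0,0]},
  {"jaw":0.0,"offset":[0,0,0],"rot":[0,0,0]},
  {"jaw":0.0,"offset":[0,0,0],"rot":[0,0,0]},
  {"jaw":0.0,"offset":[0,0,-15],"rot":[0,0,0]},
])

```text
time_s: 17.35
eef_pos: [0.5156, 0.2316, 0.0608]
eef_rot: [-0.0, 0.707, 0.707, -0.001]
wrist_force: [0.3, 0.4, -1.2]
opening: 0.099
grasp_force: 59.8
```

Request:
apply_moves([
  {"jaw":0.0,"offset":[0,0,-25],"rot":[0,0,0]},
  {"jaw":0.0,"offset":[0,0,-30],"rot":[0,0,0]},
  {"jaw":0.0,"offset":[0,0,-30],"rot":[0,0,0]},
  {"jaw":0.0,"offset":[0,0,-20],"rot":[0,0,0]},
  {"jaw":0.0,"offset":[0,0,0],"rot":[0,0,0]},
])

```text
time_s: 17.98
eef_pos: [0.5179, 0.2324, 0.1683]
eef_rot: [0.002, 0.707, 0.707, 0.003]
wrist_force: [0.2, 0.3, -1.4]
opening: 0.093
grasp_force: 59.8
```

```bash
python3 plan.py "508 -366 130 90 0 15" "508 -366 50 90 0 3" "508 -366 35 90 0 2"
python3 - <<'E'
from meas import *
im,d=snap("side")
for r in ctrl.outline_of("side","bowl_purple")[:2]:
    P=cloud("side",d,r["region"]);print(r["score"],P.min(0),P.max(0))
    z=np.percentile(P[:,2],97);Q=P[P[:,2]>z-.006];print(circ(Q,.046),z)
    A=np.c_[Q[:,:2],np.ones(len(Q))];print(np.linalg.lstsq(A,Q[:,2],rcond=None)[0])
E
```

```text
t 17.98 [517.9 232.4 168.3] yaw 90.0 open 0.09 grip 59.8 tilt [0.006 0.001]

jaw 0 off [-40, -1, 3] rz -0
jaw 0 off [-40, 0, 2] rz -0
jaw 0 off [-40, -1, 3] rz -0
jaw 0 off [-40, -1, 2] rz -0
jaw 0 off [-39, 0, 3] rz -0

jaw 0 off [-40, -1, 2] rz -0
jaw 0 off [-40, 0, 3] rz -0
jaw 0 off [-40, -1, 2] rz -0
jaw 0 off [-40, -1, 3] rz -0
jaw 0 off [-40, 0, 3] rz -0

jaw 0 off [-40, -1, 2] rz -0
jaw 0 off [-40, -1, 3] rz -0
jaw 0 off [-40, 0, 2] rz -0
jaw 0 off [-40, -1, 3] rz -0
jaw 0 off [-39, 0, 2] rz -0

jaw 0 off [0, 0, 27] rz -0
jaw 0 off [0, 0, 27] rz -0
jaw 0 off [0, 0, 26] rz -0
jaw 0 off [0, 0, 8] rz -0
jaw 0 off [0, 0, 7] rz -0
0.95 [0.42476303 0.12172248 0.01950937] [0.56075892 0.28517993 0.24879773]
[0.47343954 0.2345138 ] 0.18995862746130324
[ 0.00459432 -0.04212923  0.19913466]
0.71 [ 0.2639805   0.1025841  -0.00293914] [0.33747859 0.206169   0.04036576]
[0.31229669 0.16967338] 0.03754034552910684
[-0.00555582  0.01313886  0.03496616]
```

Request:
apply_moves([
  {"jaw":0.0,"offset":[-25,0,0],"rot":[0,0,0]},
  {"jaw":0.0,"offset":[-45,-1,0],"rot":[0,0,0]},
  {"jaw":0.0,"offset":[-45,-1,0],"rot":[0,0,0]},
  {"jaw":0.0,"offset":[-45,-1,0],"rot":[0,0,0]},
  {"jaw":0.0,"offset":[-45,-1,0],"rot":[0,0,0]},
])

```text
time_s: 18.7
eef_pos: [0.5109, 0.0257, 0.164]
eef_rot: [-0.001, 0.707, 0.707, -0.001]
wrist_force: [0.8, 0.3, -1.7]
opening: 0.098
grasp_force: 59.9
```

Request:
apply_moves([
  {"jaw":0.0,"offset":[-45,-1,2],"rot":[0,0,0]},
  {"jaw":0.0,"offset":[-45,-1,3],"rot":[0,0,0]},
  {"jaw":0.0,"offset":[-45,0,3],"rot":[0,0,0]},
  {"jaw":0.0,"offset":[-45,-1,3],"rot":[0,0,0]},
  {"jaw":0.0,"offset":[-45,-1,3],"rot":[0,0,0]},
])

```text
time_s: 19.32
eef_pos: [0.5069, -0.1991, 0.1498]
eef_rot: [-0.001, 0.707, 0.707, -0.0]
wrist_force: [0.4, -0.1, -1.9]
opening: 0.098
grasp_force: 59.9
```

Request:
apply_moves([
  {"jaw":0.0,"offset":[-45,-1,5],"rot":[0,0,0]},
  {"jaw":0.0,"offset":[-45,0,5],"rot":[0,0,0]},
  {"jaw":0.0,"offset":[-45,0,5],"rot":[0,0,0]},
  {"jaw":0.0,"offset":[-34,0,10],"rot":[0,0,0]},
  {"jaw":0.0,"offset":[0,0,30],"rot":[0,0,0]},
])

```text
time_s: 19.95
eef_pos: [0.5067, -0.3707, 0.0961]
eef_rot: [0.002, 0.708, 0.706, -0.0]
wrist_force: [1.0, 0.6, -2.2]
opening: 0.096
grasp_force: 59.9
```

```bash
python3 plan.py "508 -367 50 90 0 3" "508 -367 35 90 0 2"
```

```text
t 19.95 [ 506.7 -370.7   96.1] yaw 89.8 open 0.1 grip 59.9 tilt [ 0.002 -0.003]

jaw 0 off [1, 0, 15] rz -0
jaw 0 off [1, 1, 16] rz -0
jaw 0 off [2, 0, 15] rz -0.2
jaw 0 off [0, 0, 8] rz -0
jaw 0 off [0, 0, 7] rz -0
```

Request:
apply_moves([
  {"jaw":0.0,"offset":[2,0,20],"rot":[0,0,0]},
  {"jaw":0.0,"offset":[1,1,20],"rot":[0,0,0]},
  {"jaw":0.0,"offset":[1,0,12],"rot":[0,0,0]},
  {"jaw":0.0,"offset":[0,0,9],"rot":[0,0,0]},
  {"jaw":0.0,"offset":[0,0,0],"rot":[0,0,0]},
])

```text
time_s: 20.58
eef_pos: [0.5085, -0.3631, 0.0363]
eef_rot: [0.0, 0.707, 0.707, 0.0]
wrist_force: [-0.5, 2.5, 4.9]
opening: 0.1
grasp_force: 65.1
```

Run:
```python
from meas import *
im,d=snap("side","s5")
a=cv2.resize(im[90:190,210:330,::-1],(480,400),interpolation=cv2.INTER_CUBIC)
for r in ctrl.outline_of("side","bowl_purple")[:2]:
    P=cloud("side",d,r["region"]);z=np.percentile(P[:,2],95);Q=P[P[:,2]>z-.008];print(r["score"],circ(Q,.046),z,ctrl.get_obs()["eef_pos"],ctrl.get_obs()["wrist_force"])
cv2.imwrite("pics/s5c.png",a)
```

```text
0.75 [0.31367967 0.16458278] 0.037175582680873995 [ 0.50832614 -0.36314665  0.0366406 ] [-0.3216556   3.27169558  4.36236841]
0.61 [ 0.46366466 -0.35816828] 0.055551037219584806 [ 0.50832614 -0.36314665  0.0366406 ] [-0.3216556   3.27169558  4.36236841]
```

View pics/s5c.png

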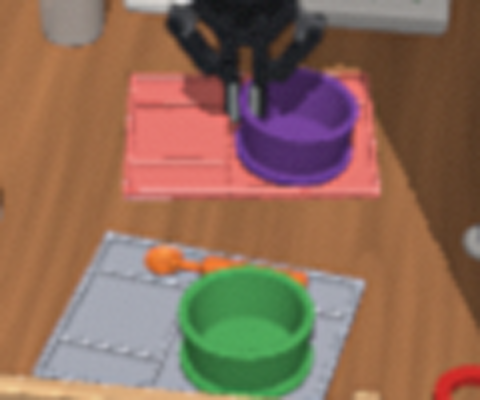

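The purple bowl (crop 297,130) is about 5 mm too far to +y, so I lift a touch, shift it and release.

Request:
apply_moves([
  {"jaw":0.0,"offset":[0,0,-6],"rot":[0,0,0]},
  {"jaw":0.0,"offset":[-6,0,0],"rot":[0,0,0]},
  {"jaw":0.0,"offset":[0,0,6],"rot":[0,0,0]},
  {"jaw":0.0,"offset":[0,0,3],"rot":[0,0,0]},
  {"jaw":0.0,"offset":[0,0,0],"rot":[0,0,0]},
])

```text
time_s: 21.3
eef_pos: [0.5099, -0.3712, 0.0348]
eef_rot: [0.003, 0.707, 0.707, 0.0]
wrist_force: [3.5, 0.0, 12.2]
opening: 0.099
grasp_force: 72.5
```

Request:
apply_moves([
  {"jaw":0.35,"offset":[0,0,0],"rot":[0,0,0]},
  {"jaw":0.35,"offset":[0,0,0],"rot":[0,0,0]},
  {"jaw":0.35,"offset":[0,0,-10],"rot":[0,0,0]},
  {"jaw":0.35,"offset":[0,0,-50],"rot":[0,0,0]},
  {"jaw":0.35,"offset":[0,0,-60],"rot":[0,0,0]},
])

```text
time_s: 21.92
eef_pos: [0.5066, -0.3683, 0.1524]
eef_rot: [-0.002, 0.707, 0.707, 0.0]
wrist_force: [0.8, -1.1, -0.9]
opening: 0.348
grasp_force: 0.0
```

```bash
python3 plan.py "472 363 165 0 1 20"
```

```text
t 21.93 [ 506.6 -368.3  152.4] yaw 89.9 open 0.35 grip 0.0 tilt [-0.002  0.003]

jaw 1 off [37, -2, -1] rz 4
jaw 1 off [36, -4, 0] rz 5
jaw 1 off [36, -8, -1] rz 4
jaw 1 off [35, -9, -1] rz 5
jaw 1 off [34, -13, 0] rz 4

jaw 1 off [33, -16, -1] rz 5
jaw 1 off [32, -18, 0] rz 4
jaw 1 off [31, -20, -1] rz 5
jaw 1 off [28, -23, -1] rz 4
jaw 1 off [27, -25, 0] rz 5

jaw 1 off [25, -27, -1] rz 4
jaw 1 off [22, -29, -1] rz 5
jaw 1 off [20, -31, 0] rz 4
jaw 1 off [18, -32, -1] rz 5
jaw 1 off [15, -33, 0] rz 4

jaw 1 off [13, -34, -1] rz 5
jaw 1 off [10, -36, -1] rz 4
jaw 1 off [7, -36, 0] rz 5
jaw 1 off [4, -36, -1] rz 4
jaw 1 off [1, -36, -1] rz 4.9
```

Request:
apply_moves([
  {"jaw":1.0,"offset":[37,-2,-1],"rot":[0,0,4]},
  {"jaw":1.0,"offset":[36,-4,0],"rot":[0,0,5]},
  {"jaw":1.0,"offset":[36,-8,-1],"rot":[0,0,4]},
  {"jaw":1.0,"offset":[35,-9,-1],"rot":[0,0,5]},
  {"jaw":1.0,"offset":[34,-13,0],"rot":[0,0,4]},
])

```text
time_s: 22.55
eef_pos: [0.4991, -0.1856, 0.1559]
eef_rot: [0.0, 0.83, 0.558, 0.0]
wrist_force: [0.2, -0.0, -0.5]
opening: 0.997
grasp_force: 0.0
```

Request:
apply_moves([
  {"jaw":1.0,"offset":[33,-16,-1],"rot":[0,0,5]},
  {"jaw":1.0,"offset":[32,-18,0],"rot":[0,0,4]},
  {"jaw":1.0,"offset":[31,-20,-1],"rot":[0,0,5]},
  {"jaw":1.0,"offset":[28,-23,-1],"rot":[0,0,4]},
  {"jaw":1.0,"offset":[27,-25,0],"rot":[0,0,5]},
])

```text
time_s: 23.18
eef_pos: [0.4901, -0.0025, 0.1589]
eef_rot: [0.0, 0.925, 0.381, 0.0]
wrist_force: [-0.3, 0.3, -1.0]
opening: 0.997
grasp_force: 0.0
```

Request:
apply_moves([
  {"jaw":1.0,"offset":[25,-27,-1],"rot":[0,0,4]},
  {"jaw":1.0,"offset":[22,-29,-1],"rot":[0,0,5]},
  {"jaw":1.0,"offset":[20,-31,0],"rot":[0,0,4]},
  {"jaw":1.0,"offset":[18,-32,-1],"rot":[0,0,5]},
  {"jaw":1.0,"offset":[15,-33,0],"rot":[0,0,4]},
])

```text
time_s: 23.8
eef_pos: [0.4811, 0.1804, 0.1619]
eef_rot: [0.0, 0.98, 0.198, 0.0]
wrist_force: [0.1, -0.8, 0.6]
opening: 0.998
grasp_force: 0.0
```

Request:
apply_moves([
  {"jaw":1.0,"offset":[13,-34,-1],"rot":[0,0,5]},
  {"jaw":1.0,"offset":[10,-36,-1],"rot":[0,0,4]},
  {"jaw":1.0,"offset":[7,-36,0],"rot":[0,0,5]},
  {"jaw":1.0,"offset":[4,-36,-1],"rot":[0,0,4]},
  {"jaw":1.0,"offset":[1,-36,-1],"rot":[0,0,5]},
])

```text
time_s: 24.42
eef_pos: [0.4725, 0.3629, 0.1657]
eef_rot: [-0.0, 1.0, -0.002, 0.0]
wrist_force: [0.0, 0.7, 1.5]
opening: 0.997
grasp_force: 0.0
```

```bash
python3 plan.py "472 363 120 0 1 2" "472 363 53 0 1 3"
python3 - <<'E'
from meas import *
im,d=snap("top")
a=cv2.resize(im[140:250,330:490,::-1],(640,440),interpolation=cv2.INTER_CUBIC)
cv2.imwrite("pics/t6c.png",a)
for r in ctrl.outline_of("top","bowl_purple")[:3]:
    P=cloud("top",d,r["region"]);Q=P[P[:,2]>.045];print(r["score"],len(Q),circ(Q,.046) if len(Q)>9 else'')
E
```

```text
t 24.43 [472.5 362.9 165.7] yaw -0.2 open 1.0 grip 0.0 tilt [0. 0.]

jaw 1 off [0, 0, 23] rz -0
jaw 1 off [-1, 0, 23] rz -0.2
jaw 1 off [0, 0, 22] rz -0
jaw 1 off [0, 0, 22] rz -0
jaw 1 off [0, 0, 23] rz -0
0.9 0 
0.81 292 [ 0.4661678  -0.36724527]
```

View pics/t6c.png

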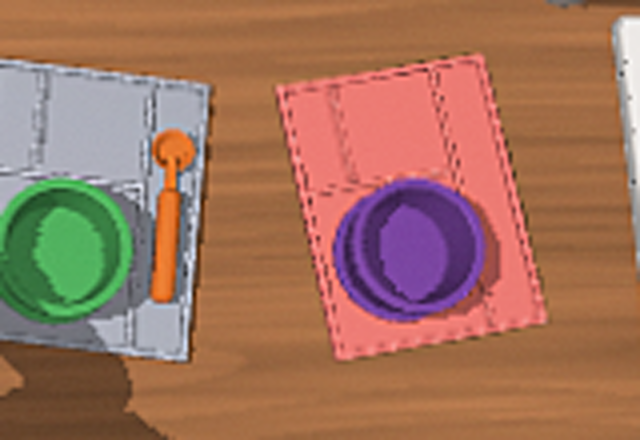

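The purple bowl stands in the coral tray's big well (410,250). Its foot appears inside the ribs, and I will check the tilt later. Next I grasp the cup.

Request:
apply_moves([
  {"jaw":1.0,"offset":[0,0,35],"rot":[0,0,0]},
  {"jaw":1.0,"offset":[0,0,35],"rot":[0,0,0]},
  {"jaw":1.0,"offset":[0,0,25],"rot":[0,0,0]},
  {"jaw":1.0,"offset":[0,0,17],"rot":[0,0,0]},
  {"jaw":0.5,"offset":[0,0,0],"rot":[0,0,0]},
])

```text
time_s: 25.15
eef_pos: [0.472, 0.3609, 0.0523]
eef_rot: [0.001, 1.0, -0.0, -0.001]
wrist_force: [0.2, -0.3, 0.4]
opening: 0.815
grasp_force: 0.0
```

Request:
apply_moves([
  {"jaw":0.5,"offset":[0,0,0],"rot":[0,0,0]},
  {"jaw":0.5,"offset":[0,0,0],"rot":[0,0,0]},
  {"jaw":0.5,"offset":[0,0,-10],"rot":[0,0,0]},
  {"jaw":0.5,"offset":[0,0,-30],"rot":[0,0,0]},
  {"jaw":0.5,"offset":[0,0,-40],"rot":[0,0,0]},
])

```text
time_s: 25.78
eef_pos: [0.472, 0.3614, 0.1339]
eef_rot: [0.0, 1.0, -0.0, -0.001]
wrist_force: [0.6, -0.2, -1.2]
opening: 0.709
grasp_force: 65.6
```

```bash
python3 plan.py "472 363 180 0 0.5 1" "566 -371 165 4 0.5 14" "566 -371 37 4 0.5 5"
python3 - <<'E'
from meas import *
im,d=snap("side")
for r in ctrl.outline_of("side","bowl_purple")[:3]:
    P=cloud("side",d,r["region"])
    if P[:,1].mean()>0: continue
    Q=P[(P[:,2]>.046)&(P[:,2]<.065)];c=circ(Q,.046);rr=np.hypot(*(Q[:,:2]-c).T);Q=Q[abs(rr-.046)<.007]
    A=np.c_[Q[:,:2],np.ones(len(Q))];print(r["score"],len(Q),c,np.linalg.lstsq(A,Q[:,2],rcond=None)[0],np.percentile(Q[:,2],[10,50,90]))
for r in ctrl.outline_of("side","cup")[:1]:
    P=cloud("side",d,r["region"]);print(r["score"],P.min(0),P.max(0),np.median(P,0))
E
```

```text
t 25.77 [472.  361.4 133.9] yaw -0.0 open 0.71 grip 65.6 tilt [-0.002 -0.001]

jaw 0.5 off [0, -2, -46] rz -0
jaw 0.5 off [7, 52, 1] rz -0
jaw 0.5 off [7, 53, 1] rz -1
jaw 0.5 off [5, 52, 1] rz 0
jaw 0.5 off [6, 53, 1] rz -0

jaw 0.5 off [6, 53, 1] rz -0
jaw 0.5 off [6, 52, 1] rz -1
jaw 0.5 off [5, 53, 1] rz -0
jaw 0.5 off [5, 52, 2] rz -0
jaw 0.5 off [5, 53, 1] rz -1

jaw 0.5 off [4, 53, 1] rz 0
jaw 0.5 off [4, 53, 1] rz -0
jaw 0.5 off [4, 52, 1] rz -0
jaw 0.5 off [4, 53, 1] rz -1
jaw 0.5 off [3, 53, 1] rz -0

jaw 0.5 off [0, 0, 26] rz -0
jaw 0.5 off [0, 0, 25] rz -0
jaw 0.5 off [0, 0, 26] rz -0
jaw 0.5 off [0, 0, 25] rz -0
jaw 0.5 off [0, 0, 26] rz -0
0.75 [0.44113798 0.23720546 0.01892269] [0.50173454 0.40576668 0.23905326] [0.45343861 0.37885226 0.1624627 ]
```

Request:
apply_moves([
  {"jaw":0.5,"offset":[0,15,-25],"rot":[0,0,0]},
  {"jaw":0.5,"offset":[7,35,-20],"rot":[0,0,0]},
  {"jaw":0.5,"offset":[7,52,0],"rot":[0,0,-1]},
  {"jaw":0.5,"offset":[6,52,0],"rot":[0,0,0]},
  {"jaw":0.5,"offset":[6,52,0],"rot":[0,0,0]},
])

```text
time_s: 26.55
eef_pos: [0.4995, 0.1544, 0.1773]
eef_rot: [0.0, 1.0, 0.009, -0.001]
wrist_force: [0.0, 0.3, -2.2]
opening: 0.71
grasp_force: 65.9
```

Request:
apply_moves([
  {"jaw":0.5,"offset":[6,52,0],"rot":[0,0,0]},
  {"jaw":0.5,"offset":[6,52,0],"rot":[0,0,-1]},
  {"jaw":0.5,"offset":[6,52,2],"rot":[0,0,0]},
  {"jaw":0.5,"offset":[6,52,2],"rot":[0,0,0]},
  {"jaw":0.5,"offset":[5,52,2],"rot":[0,0,-1]},
])

```text
time_s: 27.18
eef_pos: [0.5356, -0.1046, 0.1711]
eef_rot: [-0.0, 1.0, 0.026, -0.001]
wrist_force: [0.7, -0.1, -1.8]
opening: 0.714
grasp_force: 65.9
```

Request:
apply_moves([
  {"jaw":0.5,"offset":[5,52,2],"rot":[0,0,0]},
  {"jaw":0.5,"offset":[5,52,2],"rot":[0,0,-1]},
  {"jaw":0.5,"offset":[5,52,2],"rot":[0,0,0]},
  {"jaw":0.5,"offset":[4,50,2],"rot":[0,0,0]},
  {"jaw":0.5,"offset":[4,40,5],"rot":[0,0,0]},
])

```text
time_s: 27.8
eef_pos: [0.5738, -0.349, 0.1579]
eef_rot: [-0.001, 0.999, 0.034, -0.001]
wrist_force: [-0.9, -0.2, -1.7]
opening: 0.715
grasp_force: 65.9
```

```bash
python3 plan.py "566 -371 70 4 0.5 3" "566 -371 36 4 0.5 2"
python3 - <<'E'
from meas import *
im,d=snap("side")
for r in ctrl.outline_of("side","bowl_purple")[:3]:
    P=cloud("side",d,r["region"])
    print(len(P),np.median(P,0))
    if np.median(P[:,1])>0: continue
    Q=P[(P[:,2]>.046)&(P[:,2]<.065)];c=circ(Q,.046);rr=np.hypot(*(Q[:,:2]-c).T);Q=Q[abs(rr-.046)<.007]
    A=np.c_[Q[:,:2],np.ones(len(Q))];print(r["score"],len(Q),c,np.linalg.lstsq(A,Q[:,2],rcond=None)[0],np.percentile(Q[:,2],[10,50,90]))
E
```

```text
t 27.8 [ 573.8 -349.   157.9] yaw 3.9 open 0.71 grip 65.9 tilt [-0.001  0.001]

jaw 0.5 off [-3, 7, 29] rz -0
jaw 0.5 off [-3, 7, 30] rz -0
jaw 0.5 off [-3, 7, 29] rz -0.1
jaw 0.5 off [0, 0, 17] rz -0
jaw 0.5 off [0, 0, 17] rz -0
717 [ 0.46738606 -0.35816961  0.0305569 ]
0.84 148 [ 0.46823464 -0.36624317] [0.00396113 0.0022471  0.04899414] [0.0469802  0.05007682 0.05263041]
1115 [ 0.56338468 -0.14030737  0.00398648]meas.py:5: RuntimeWarning: Mean of empty slice.
  return least_squares(f,[*P[:,:2].mean(0)],loss='soft_l1',f_scale=.003).x
  ret = um.true_divide(
Traceback (most recent call last):
  File "meas.py", line 5, in circ
    return least_squares(f,[*P[:,:2].mean(0)],loss='soft_l1',f_scale=.003).x
           ~~~~~~~~~~~~~^^^^^^^^^^^^^^^^^^^^^^^^^^^^^^^^^^^^^^^^^^^^^^^^^^
ValueError: Initial guess is outside of provided bounds
```

Request:
apply_moves([
  {"jaw":0.5,"offset":[-3,7,30],"rot":[0,0,0]},
  {"jaw":0.5,"offset":[-3,8,30],"rot":[0,0,0]},
  {"jaw":0.5,"offset":[-3,7,20],"rot":[0,0,0]},
  {"jaw":0.5,"offset":[0,0,15],"rot":[0,0,0]},
  {"jaw":0.5,"offset":[0,0,0],"rot":[0,0,0]},
])

```text
time_s: 28.52
eef_pos: [0.5664, -0.3689, 0.0629]
eef_rot: [-0.001, 0.999, 0.035, -0.001]
wrist_force: [0.5, -0.2, -2.2]
opening: 0.714
grasp_force: 66.1
```

```bash
python3 plan.py "566 -371 45 4 0.5 2" "566 -371 35 4 0.5 2"
python3 - <<'E'
from meas import *
im,d=snap("side")
a=cv2.resize(im[60:180,200:340,::-1],(560,480),interpolation=cv2.INTER_CUBIC)
cv2.imwrite("pics/s7c.png",a)
E
```

```text
t 28.52 [ 566.4 -368.9   62.9] yaw 4.0 open 0.71 grip 66.1 tilt [-0.002  0.002]

jaw 0.5 off [0, 1, 9] rz -0
jaw 0.5 off [-1, 1, 9] rz -0
jaw 0.5 off [0, 0, 5] rz -0
jaw 0.5 off [0, 0, 5] rz -0
```

View pics/s7c.png

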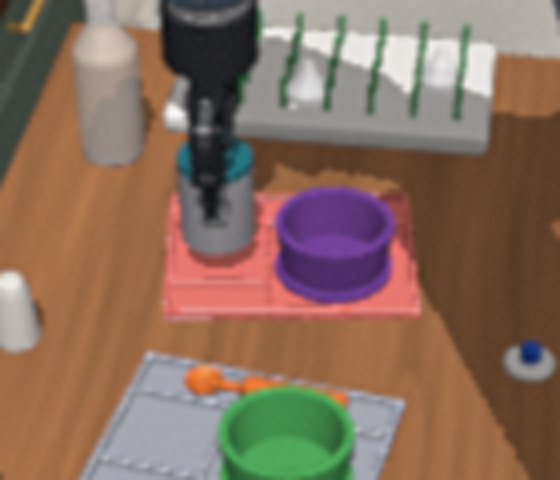

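The cup hangs over the cup well (215,215). I lower it, release it and head to the fork.

Request:
apply_moves([
  {"jaw":0.5,"offset":[0,1,14],"rot":[0,0,0]},
  {"jaw":0.5,"offset":[-1,1,9],"rot":[0,0,0]},
  {"jaw":0.5,"offset":[0,0,5],"rot":[0,0,0]},
  {"jaw":0.5,"offset":[0,0,0],"rot":[0,0,0]},
  {"jaw":0.5,"offset":[0,0,0],"rot":[0,0,0]},
])

```text
time_s: 29.2
eef_pos: [0.5662, -0.372, 0.0362]
eef_rot: [0.0, 0.999, 0.034, 0.0]
wrist_force: [0.1, 0.5, -2.9]
opening: 0.718
grasp_force: 66.4
```

Request:
apply_moves([
  {"jaw":0.95,"offset":[0,0,0],"rot":[0,0,0]},
  {"jaw":0.95,"offset":[0,0,0],"rot":[0,0,0]},
  {"jaw":0.95,"offset":[0,0,-15],"rot":[0,0,0]},
  {"jaw":0.95,"offset":[0,0,-50],"rot":[0,0,0]},
  {"jaw":0.95,"offset":[0,0,-60],"rot":[0,0,0]},
])

```text
time_s: 29.82
eef_pos: [0.5656, -0.3715, 0.1625]
eef_rot: [-0.001, 0.999, 0.034, -0.001]
wrist_force: [1.5, -1.0, 0.4]
opening: 0.949
grasp_force: 0.0
```

```bash
python3 plan.py "625 176 130 2 0.35 13" "625 176 105 2 0.35 2"
```

```text
t 29.82 [ 565.6 -371.5  162.5] yaw 3.9 open 0.95 grip 0.0 tilt [-0.001  0.001]

jaw 0.35 off [7, -42, 3] rz 0
jaw 0.35 off [8, -41, 2] rz 0
jaw 0.35 off [7, -42, 3] rz 0
jaw 0.35 off [8, -42, 2] rz 1
jaw 0.35 off [7, -42, 3] rz -0

jaw 0.35 off [6, -41, 2] rz -0
jaw 0.35 off [7, -42, 3] rz 0
jaw 0.35 off [7, -42, 2] rz 0
jaw 0.35 off [6, -42, 3] rz 0
jaw 0.35 off [7, -42, 2] rz 0

jaw 0.35 off [7, -42, 3] rz 1
jaw 0.35 off [6, -41, 2] rz -0
jaw 0.35 off [6, -42, 3] rz -0.1
jaw 0.35 off [0, 0, 12] rz 0
jaw 0.35 off [0, 0, 13] rz 0
```

Request:
apply_moves([
  {"jaw":0.35,"offset":[7,-42,3],"rot":[0,0,0]},
  {"jaw":0.35,"offset":[8,-41,2],"rot":[0,0,0]},
  {"jaw":0.35,"offset":[7,-42,3],"rot":[0,0,0]},
  {"jaw":0.35,"offset":[8,-42,2],"rot":[0,0,1]},
  {"jaw":0.35,"offset":[7,-42,3],"rot":[0,0,0]},
])

```text
time_s: 30.45
eef_pos: [0.59, -0.1599, 0.1499]
eef_rot: [0.0, 1.0, 0.026, 0.001]
wrist_force: [-0.2, -0.5, -0.1]
opening: 0.349
grasp_force: 0.0
```

Request:
apply_moves([
  {"jaw":0.35,"offset":[6,-41,2],"rot":[0,0,0]},
  {"jaw":0.35,"offset":[7,-42,3],"rot":[0,0,0]},
  {"jaw":0.35,"offset":[7,-42,2],"rot":[0,0,0]},
  {"jaw":0.35,"offset":[6,-42,3],"rot":[0,0,0]},
  {"jaw":0.35,"offset":[7,-42,2],"rot":[0,0,0]},
])

```text
time_s: 31.08
eef_pos: [0.6121, 0.0508, 0.1377]
eef_rot: [0.0, 1.0, 0.026, 0.001]
wrist_force: [0.0, 0.3, 0.6]
opening: 0.349
grasp_force: 0.0
```

Request:
apply_moves([
  {"jaw":0.35,"offset":[7,-42,3],"rot":[0,0,1]},
  {"jaw":0.35,"offset":[6,-41,2],"rot":[0,0,0]},
  {"jaw":0.35,"offset":[6,-42,3],"rot":[0,0,0]},
  {"jaw":0.35,"offset":[0,0,12],"rot":[0,0,0]},
  {"jaw":0.35,"offset":[0,0,13],"rot":[0,0,0]},
])

```text
time_s: 31.7
eef_pos: [0.6258, 0.1749, 0.1035]
eef_rot: [0.0, 1.0, 0.017, 0.0]
wrist_force: [0.5, -0.5, 0.2]
opening: 0.353
grasp_force: 0.0
```

```bash
python3 plan.py "625 176 75 2 0.35 2" "625 176 55 2 0.35 2"
python3 - <<'E'
from meas import *
im,d=snap("side","s8")
cv2.imwrite("pics/s8c.png",np.vstack([cv2.resize(im[60:180,200:340,::-1],(420,360),interpolation=cv2.INTER_CUBIC)[:300],cv2.resize(im[200:290,140:266,::-1],(420,300),interpolation=cv2.INTER_CUBIC)]))
E
```

```text
t 31.7 [625.8 174.9 103.5] yaw 2.0 open 0.35 grip 0.0 tilt [ 0.001 -0.   ]

jaw 0.35 off [0, -1, 14] rz -0
jaw 0.35 off [-1, 0, 14] rz -0
jaw 0.35 off [0, 0, 10] rz -0
jaw 0.35 off [0, 0, 10] rz -0
```

View pics/s8c.png

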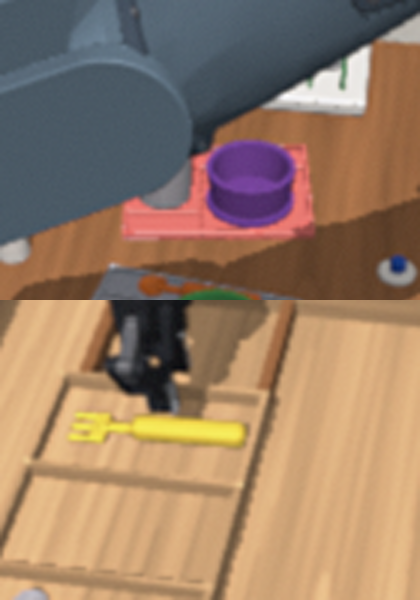

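The cup stands in its well (165,190, partly hidden), and the gripper hovers over the big yellow fork (190,430). I grasp it.

Request:
apply_moves([
  {"jaw":0.35,"offset":[0,-1,14],"rot":[0,0,0]},
  {"jaw":0.35,"offset":[-1,0,14],"rot":[0,0,0]},
  {"jaw":0.35,"offset":[0,0,10],"rot":[0,0,0]},
  {"jaw":0.35,"offset":[0,0,10],"rot":[0,0,0]},
  {"jaw":0.0,"offset":[0,0,0],"rot":[0,0,0]},
])

```text
time_s: 32.38
eef_pos: [0.6239, 0.1759, 0.0541]
eef_rot: [0.0, 1.0, 0.017, -0.001]
wrist_force: [0.1, 0.3, 0.1]
opening: 0.177
grasp_force: 61.6
```

Request:
apply_moves([
  {"jaw":0.0,"offset":[0,0,0],"rot":[0,0,0]},
  {"jaw":0.0,"offset":[0,0,0],"rot":[0,0,0]},
  {"jaw":0.0,"offset":[0,0,-20],"rot":[0,0,0]},
  {"jaw":0.0,"offset":[0,0,-30],"rot":[0,0,0]},
  {"jaw":0.0,"offset":[0,0,-40],"rot":[0,0,0]},
])

```text
time_s: 33.0
eef_pos: [0.6243, 0.1761, 0.1471]
eef_rot: [0.0, 1.0, 0.017, -0.0]
wrist_force: [0.6, -0.4, -0.7]
opening: 0.176
grasp_force: 61.2
```

```bash
python3 plan.py "590 0 150 4 0 5" "500 -442 130 8 0 10" "500 -442 60 8 0 3" "500 -442 14 8 0 2"
python3 - <<'E'
from meas import *
im,d=snap("side")
for r in ctrl.outline_of("side","fork")[:3]:
    P=cloud("side",d,r["region"]);print(r["score"],r["position"],P.min(0),P.max(0),np.median(P,0))
E
```

```text
t 33.0 [624.3 176.1 147.1] yaw 2.0 open 0.18 grip 61.2 tilt [-0. -0.]

jaw 0 off [-8, 35, -1] rz -0
jaw 0 off [-8, 35, 0] rz -1
jaw 0 off [-9, 35, -1] rz -0
jaw 0 off [-8, 35, 0] rz -1
jaw 0 off [-10, 34, -1] rz -0

jaw 0 off [-12, 43, 2] rz -0
jaw 0 off [-12, 44, 2] rz -1
jaw 0 off [-13, 43, 2] rz -0
jaw 0 off [-13, 44, 2] rz -1
jaw 0 off [-13, 43, 2] rz -0

jaw 0 off [-14, 43, 2] rz -0
jaw 0 off [-13, 43, 2] rz -1
jaw 0 off [-14, 43, 2] rz -0
jaw 0 off [-15, 42, 2] rz -1
jaw 0 off [-15, 43, 2] rz -0

jaw 0 off [0, 0, 23] rz -0
jaw 0 off [0, 0, 24] rz -0
jaw 0 off [0, 0, 23] rz -0
jaw 0 off [0, 0, 23] rz -0
jaw 0 off [0, 0, 23] rz -0
0.82 [174.0, 216.4] [0.57952912 0.06982785 0.02161037] [0.76020732 0.19178944 0.15748662] [0.65121071 0.18211497 0.14871966]
0.67 [354.9, 306.3] [ 0.18899527  0.26532635 -0.0051136 ] [0.27909583 0.29210851 0.01637854] [0.22736617 0.28188571 0.00945566]
```

Request:
apply_moves([
  {"jaw":0.0,"offset":[-8,35,-1],"rot":[0,0,0]},
  {"jaw":0.0,"offset":[-8,40,0],"rot":[0,0,-1]},
  {"jaw":0.0,"offset":[-8,40,-1],"rot":[0,0,0]},
  {"jaw":0.0,"offset":[-8,42,0],"rot":[0,0,-1]},
  {"jaw":0.0,"offset":[-8,43,-1],"rot":[0,0,0]},
])

```text
time_s: 33.72
eef_pos: [0.5942, -0.0268, 0.1494]
eef_rot: [0.0, 0.999, 0.035, 0.001]
wrist_force: [1.1, 0.5, -0.3]
opening: 0.177
grasp_force: 61.3
```

Request:
apply_moves([
  {"jaw":0.0,"offset":[-12,43,0],"rot":[0,0,0]},
  {"jaw":0.0,"offset":[-12,44,0],"rot":[0,0,-1]},
  {"jaw":0.0,"offset":[-12,43,0],"rot":[0,0,0]},
  {"jaw":0.0,"offset":[-12,44,0],"rot":[0,0,-1]},
  {"jaw":0.0,"offset":[-12,43,0],"rot":[0,0,0]},
])

```text
time_s: 34.35
eef_pos: [0.5524, -0.2484, 0.1495]
eef_rot: [0.0, 0.999, 0.052, 0.001]
wrist_force: [1.5, 0.3, -0.1]
opening: 0.172
grasp_force: 61.3
```

```bash
python3 plan.py "515 -441 125 8 0 5" "515 -441 40 8 0 3" "515 -441 14 8 0 2"
```

```text
t 34.35 [ 552.4 -248.4  149.5] yaw 6.0 open 0.17 grip 61.3 tilt [ 0.001 -0.001]

jaw 0 off [-11, 38, 5] rz -0
jaw 0 off [-12, 37, 5] rz -1
jaw 0 off [-12, 37, 5] rz -0
jaw 0 off [-12, 38, 5] rz -1
jaw 0 off [-13, 37, 4] rz -0

jaw 0 off [0, 0, 28] rz -0
jaw 0 off [0, 0, 29] rz -0
jaw 0 off [0, 0, 28] rz -0
jaw 0 off [0, 0, 13] rz -0
jaw 0 off [0, 0, 13] rz -0
```

Request:
apply_moves([
  {"jaw":0.0,"offset":[-11,38,0],"rot":[0,0,0]},
  {"jaw":0.0,"offset":[-12,37,0],"rot":[0,0,-1]},
  {"jaw":0.0,"offset":[-12,37,0],"rot":[0,0,0]},
  {"jaw":0.0,"offset":[-12,38,0],"rot":[0,0,-1]},
  {"jaw":0.0,"offset":[-13,37,10],"rot":[0,0,0]},
])

```text
time_s: 34.98
eef_pos: [0.5153, -0.4416, 0.1404]
eef_rot: [0.001, 0.998, 0.069, 0.001]
wrist_force: [-0.7, 0.2, -0.5]
opening: 0.177
grasp_force: 61.3
```

Request:
apply_moves([
  {"jaw":0.0,"offset":[0,5,30],"rot":[0,0,0]},
  {"jaw":0.0,"offset":[0,0,30],"rot":[0,0,0]},
  {"jaw":0.0,"offset":[0,0,20],"rot":[0,0,0]},
  {"jaw":0.0,"offset":[0,0,0],"rot":[0,0,0]},
  {"jaw":0.0,"offset":[0,0,0],"rot":[0,0,0]},
])

```text
time_s: 35.6
eef_pos: [0.5164, -0.4451, 0.0598]
eef_rot: [0.001, 0.998, 0.07, 0.001]
wrist_force: [0.3, -0.8, -0.3]
opening: 0.177
grasp_force: 61.3
```

```bash
python3 plan.py "515 -441 30 8 0 2" "515 -441 14 8 0 2"
python3 - <<'E'
from meas import *
im,d=snap("side")
cv2.imwrite("pics/s9c.png",cv2.resize(im[60:180,200:340,::-1],(560,480),interpolation=cv2.INTER_CUBIC))
E
```

```text
t 35.6 [ 516.4 -445.1   59.8] yaw 8.0 open 0.18 grip 61.3 tilt [ 0.001 -0.002]

jaw 0 off [0, -2, 15] rz -0
jaw 0 off [-1, -2, 15] rz -0
jaw 0 off [0, 0, 8] rz -0
jaw 0 off [0, 0, 8] rz -0
```

View pics/s9c.png

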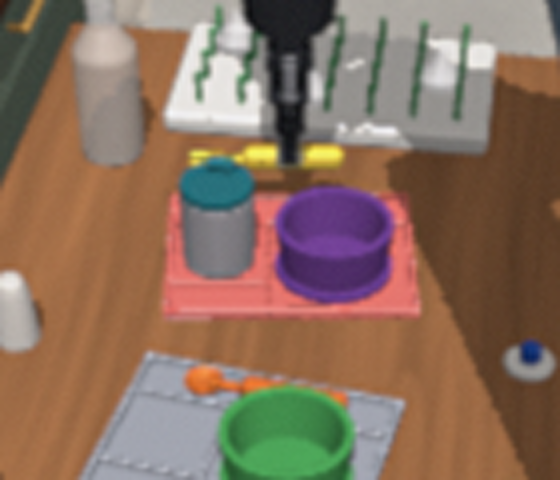

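The fork is aligned above the slot (265,155). The gripper body would pass close to the cup's spout, so I shift back 12 mm along the slot before lowering.

Request:
apply_moves([
  {"jaw":0.0,"offset":[-12,-4,0],"rot":[0,0,0]},
  {"jaw":0.0,"offset":[0,0,20],"rot":[0,0,0]},
  {"jaw":0.0,"offset":[0,0,15],"rot":[0,0,0]},
  {"jaw":0.0,"offset":[0,0,8],"rot":[0,0,0]},
  {"jaw":0.0,"offset":[0,0,0],"rot":[0,0,0]},
])

```text
time_s: 36.28
eef_pos: [0.503, -0.4419, 0.0141]
eef_rot: [-0.001, 0.998, 0.069, -0.0]
wrist_force: [-0.4, -0.4, -0.2]
opening: 0.175
grasp_force: 61.3
```

Request:
apply_moves([
  {"jaw":0.26,"offset":[0,0,0],"rot":[0,0,0]},
  {"jaw":0.26,"offset":[0,0,0],"rot":[0,0,0]},
  {"jaw":0.26,"offset":[0,0,-15],"rot":[0,0,0]},
  {"jaw":0.26,"offset":[0,0,-50],"rot":[0,0,0]},
  {"jaw":0.26,"offset":[0,0,-60],"rot":[0,0,0]},
])

```text
time_s: 36.9
eef_pos: [0.5027, -0.4416, 0.1415]
eef_rot: [-0.001, 0.998, 0.069, -0.001]
wrist_force: [1.2, -0.4, -0.4]
opening: 0.258
grasp_force: 0.0
```

Request:
apply_moves([
  {"jaw":0.26,"offset":[-40,0,-30],"rot":[0,0,0]},
  {"jaw":0.26,"offset":[-50,0,-30],"rot":[0,0,0]},
  {"jaw":0.26,"offset":[-50,20,0],"rot":[0,0,0]},
  {"jaw":0.26,"offset":[-50,40,0],"rot":[0,0,0]},
  {"jaw":0.26,"offset":[-50,40,0],"rot":[0,0,0]},
])

```text
time_s: 37.52
eef_pos: [0.2803, -0.5736, 0.2025]
eef_rot: [0.001, 0.998, 0.07, 0.0]
wrist_force: [0.9, -0.4, 0.4]
opening: 0.262
grasp_force: 0.0
```

Run:
```python
from meas import *
im,d=snap("top");im2,d2=snap("side")
cv2.imwrite("pics/f.png",np.hstack([cv2.resize(im[140:250,310:470,::-1],(436,300),interpolation=cv2.INTER_CUBIC),cv2.resize(im2[90:200,210:330,::-1],(327,300),interpolation=cv2.INTER_CUBIC)]))
```

```text
(no output)
```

View pics/f.png

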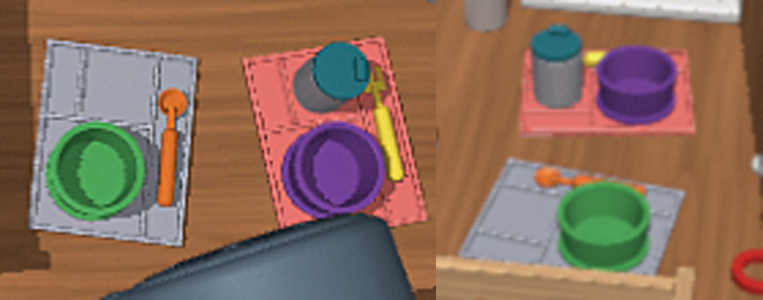

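Run:
```python
from meas import *
def tray(p,c,a):
    a=np.radians(a);d=np.array(p)[:2]-c;return (np.array([[np.cos(a),np.sin(a)],[-np.sin(a),np.cos(a)]])@d*1000).round(1)
B=((.508,-.1375),-8);T=((.506,-.381),8.4)
for c in("top","side"):
    im,d=snap(c)
    for t,tr,z in(("cup",T,.074),("bowl_purple",T,.046),("bowl_green",B,.046),("fork",T,.004),("spoon",B,.004)):
        for r in ctrl.outline_of(c,t):
            P=cloud(c,d,r["region"])
            if not len(P) or np.median(P[:,1])>-.03: continue
            Q=P[P[:,2]>z]
            if t in("fork","spoon"): print(c,t,tray(Q.min(0),*tr),tray(Q.max(0),*tr),[round(x,1) for x in rect(P)[1]],rect(P)[2],np.percentile(P[:,2],[2,50,98]).round(4))
            elif t=="cup":
                Q=Q[Q[:,2]<.084]; print(c,t,tray(np.array(cv2.minEnclosingCircle((Q[:,:2]*1000).astype(np.float32))[0])/1000,*tr),P[:,2].max(),np.median(Q[:,2]))
            else:
                k=circ(Q,.046);A=np.c_[Q[:,:2],np.ones(len(Q))];print(c,t,tray(k,*tr),np.linalg.lstsq(A,Q[:,2],rcond=None)[0][:2].round(3),np.median(Q[:,2]))
            break
```

```text
top cup [57.7  2. ] 0.09255020385058188 0.07901442223587873
top bowl_purple [-37.7  20. ] [-0.007  0.012] 0.05082474427941208
top bowl_green [-40.2  22.4] [-0.013  0.001] 0.0510325888969112
top fork [-58.9 -62.2] [ 61.2 -51.8] [118.4, 19.1] 5.481840133666992 [0.0057 0.0177 0.0246]
top spoon [-61.  -90.3] [ 63.1 -32.3] [31.5, 134.2] 77.60441589355469 [0.0034 0.0165 0.0249]
side cup [60.6  4. ] 0.09117021383432755 0.07905756198034819
side bowl_purple [-35.7  20. ] [-0.001  0.003] 0.05059259745125927
side bowl_green [-38.3  23.9] [0.002 0.012] 0.050740074872410335
```

```bash
python3 -c "
from bench import ctrl
print(ctrl.hand_in())"
```

```text
the job is handed in; nothing more can be done
None
```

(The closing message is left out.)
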